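# Pour grinding balls through the swing funnel into the jar

### The job

Swing the wide steel funnel round on its stand until it meets its stop over the clear jar, then pour all six steel grinding balls from the white hand pan through the funnel into the jar. Set the empty pan back down flat in the middle of the rubber mat, and leave the jar standing under the funnel and the bottle, glove carton and beaker where they are.

Things in the scene. Friction and masses are not known exactly. Their poses are not given: they have to be found in the camera images.
- stand: funnel stand, fixed to the bench: grey base plate 240 x 120 x 8 mm with an 18 mm upright column. Origin on the bench directly below the place where the jar stands; its x axis points from there to the column, whose centre is 140 mm away; z up
- stand_hinge (a point): the vertical swing axis of the funnel, on top of the column, 120 mm above the bench
- funnel (a joint): swing of the steel funnel about the column, rad: 0 = at the stop, spout exactly over the jar; up to 1.3 = swung away towards the stand's +y side. The hinge is stiff (about 0.12 N m to turn) and stays where it is left
- funnel_mouth (a point): centre of the funnel's wide mouth, in the plane of its rim, 160 mm above the bench. Outer rim diameter 136 mm, inside 130 mm, cone walls at 45 degrees, spout inside diameter 36 mm ending 94 mm above the bench, 140 mm from the hinge axis
- funnel_handle (a point): the top of the black upright handle pin on the funnel's arm, 14 mm diameter, 50 mm from the hinge axis towards the funnel. Its top is 200 mm above the bench, 40 mm above the rim of the funnel, whose nearest edge is 15 mm away
- jar: open clear straight jar, outside diameter 54 mm, inside 48 mm, 80 mm tall, floor 4 mm, standing loose on the 8 mm base plate. Origin at the centre of its underside, z up
- mat: black rubber mat 220 (x) x 160 (y) x 4 mm fixed on the bench, origin at the centre of its underside; its top is 4 mm above the bench
- pan: white hand pan with a bridge handle, 140 mm long and 70 mm wide, walls 34 mm tall, open at the front end. Origin at the centre of its underside, x axis towards the open end, z up. Its floor is flat from x = -65 to +22 mm, then ramps up at 20 degrees to the lip, so the balls stay in until it is tipped nose down by more than about 20 degrees; 45 to 50 degrees empties it. About 180 g empty
- pan_grip (a point): centre of the black handle bar of the pan, 14 mm thick (pan y) and 14 mm tall, running along the pan's x from 58 mm behind the pan's origin to 36 mm in front; this point is 77 mm above the pan's underside and 5 mm behind its origin
- pan_lip (a point): middle of the pan's pouring lip at the open end, 70 mm in front of the pan's origin and 20 mm above its underside; the opening is 48 mm wide
- ball0_center (a point): centre of a steel grinding ball, 16 mm diameter, 17 g, one of six lying in the pan
- ball1_center (a point): centre of a steel grinding ball, 16 mm diameter, 17 g, one of six lying in the pan
- ball2_center (a point): centre of a steel grinding ball, 16 mm diameter, 17 g, one of six lying in the pan
- ball3_center (a point): centre of a steel grinding ball, 16 mm diameter, 17 g, one of six lying in the pan
- ball4_center (a point): centre of a steel grinding ball, 16 mm diameter, 17 g, one of six lying in the pan
- ball5_center (a point): centre of a steel grinding ball, 16 mm diameter, 17 g, one of six lying in the pan
- bottle: white plastic bottle with a green cap, 64 mm diameter, 150 mm tall, a bystander; origin at the centre of its underside
- carton: black glove carton 110 x 220 x 75 mm, a bystander; origin at the centre of its underside
- beaker: empty glass beaker, 72 mm rim diameter, 90 mm tall, a bystander; origin at the centre of its underside
Not all that is in view belongs to the job. What is shaped like the pan but pink or red is not meant.

How it is judged:
By the outcome, as a careful person would: the job done as asked, in the order asked, and still so for the second after the job is handed in, with the robot touching nothing.
It also fails if it takes over 72 s, if anything falls off the work surface, if the arm or the gripper's body presses on something with over 40 N, if the wrist force passes 120 N, or if a joint passes its speed limit or range.

### The arm

A 6-joint arm with a two-finger parallel gripper is mounted at the origin on the work surface. World frame = base frame: x ahead of the robot, y to its left, z up, the work surface at z = 0. Lengths are in m, angles in rad, forces in N, time in s.
With the tool pointing down it reaches from about 0.275 to 0.725 m from the base axis. Payload 15.9 kg.
Tool frame: the origin (TCP) lies at the very end of the fingers, on their centre line; the grasp point (between the pads) lies 19 mm behind it; z points along the fingers, y is the line along which they close (so a half turn about z gives the same grasp; the last joint's range is limited). The gripper opens to 85 mm and grips with 20 to 120 N. Pads are 22 mm wide; open, the fingers measure 114 mm over their backs; the gripper's body (76 mm by 85 mm) begins 54 mm behind the grasp point. The pads swing forward as they close: fully open they stand 13 mm farther back than shut.
Start: joints at [1.157, 0.213, -0.034, 1.323, 0, 1.571], TCP at [0.201, 0.458, 0.201] pointing down, gripper open.
Joint ranges: [-2.98, 2.98], [-0.74, 1.72], [-1.14, 1.35], [-2.1, 2.04], [-1.57, 1.44], [-3.14, 3.14]. Speed limits (rad/s): [1.89, 1.89, 2.39, 2.57, 3.14, 3.14].

### API

Orientations are given as a rotation vector (axis times angle).
In Python, from workcell import robot gives the robot as it stands.
- The arm moves only by the tool arm_command, never from a script. Its argument "motion" is one flat list of numbers, 5 for each row, row after row: the shift along the tool's x, y, z scaled (see below), then the turn about the tool's z scaled (see below), then the closure, from 0 (fully open) to 1 (shut). A call has 1 to 8 rows; each row shifts and turns the commanded pose from where the row before left it, along the tool's axes as they then stand; what a row does not reach is not made up. The controller multiplies each number of a shift by 80 cm and each number of a turn by 90 degrees. A row lasts 1/10 s, in which the tool goes at most 50 mm and 8.59 degrees, less where a joint would pass 70% of its speed; a pose out of reach is approached as far as the arm can. A call with a number of a shift or a turn outside -1 to 1 is refused whole. A call with a gripper value outside its range is refused whole. The fingers move at their own pace and stop on an object; the grip force is fixed at half the most. Time passes only in rows, so rows that do not move let the fingers close. It gives the time, the measured TCP pose, the force, the opening and the grip force at its end, in the units of the state.
- robot.get_obs(): the state, without advancing time (a new reading comes with each control period).
- robot.grab_frame(name): name is "scene" or "top" or "wrist"; returns (picture, depth): 400x640x3 uint8, red, green, blue; 400x640 float32, m along the optical axis (not along the pixel's ray), 0 where there is no reading.
- robot.camera_model(name): a dict with "mtx" (3x3 intrinsics, pixels), "k1" (the pictures are not rectified: a ray, as slopes to the right and down, at radius r is drawn at 1 + k1 r^2 times it, then the intrinsics apply), "R" (3x3) and "t" (3): a world point X has camera coordinates R X + t. Camera axes: x right, y down, z forward; pixel columns grow to the right and rows downward; lengths in m; the calibration is good to about 2 mm. A picture is of the moment at which its call begins: read the wrist's pose just before it. camera_model takes no time and is no camera call; for the wrist camera it gives the pose at the moment of the call.
- robot.finish_job(): hands the job in; it is judged then, once.
Trained networks look in the newest picture that a camera, given by its name, has taken for a name from the list of things; names that differ only in an ending like _2 or _b are one class to them, and where a whole thing is asked for, a point or a joint stands for the part that bears it (a point fixed in the world has none). Each returns a list of dicts, best first, with "p" (0 to 1); they miss things now and then, are a little off and sometimes report something else, mostly with a low value. They report only what shows in the picture. A call takes as long as a camera call. They do not tell look-alikes from the thing itself.
- robot.regions_of(camera, target): "pixels" (400x640 bool, what is visible of it) and "uv" ([column, row] in pixels, amid what is visible of it).
- robot.mark_of(camera, target): "uv" ([column, row] in pixels: a listed point, or the origin of a listed thing).
The state is a dict: "time_s": time; "joint_positions": joint angles; "qd": joint speeds; "effort": joint torques, N m; "ee_pos": TCP position; "eef_rot": TCP orientation; "wrist_force": force on the tool from outside, world axes, zero at the start; "ft_torque": the same for the moment, N m; "opening": finger opening in m; "finger_force": force on a finger pad.
Only numpy, scipy, OpenCV 4.12 (cv2) and the standard library are available. Lean on these libraries where they do the work, as an engineer would, in place of code of your own. Each camera call takes 0.05 s, during which the arm holds its last target. There are 200 camera calls.

## Working session

There is one attempt and no reset: what is moved stays moved. The work goes in short steps, Python scripts to look and compute and a tool call to move; the robot and the scene stay as the last step left them, time stands still between calls to the robot, and variables do not carry over. Pictures are saved under pics/ and viewed, at most 10 in all, crops included, and the job is handed in when it is done.

Besides the shell and the picture viewer there is one more tool, called after "Call:" by a JSON object that holds its "name" and its "arguments", one argument or row to a line. arm_command: Moves the arm, as the interface text tells. Shifts and turns lie within -1 to 1; 1 stands for 80 cm of shift or 90 degrees of turn. Its arguments: {"type":"object","properties":{"motion":{"type":"array","items":{"type":"number"}}},"required":["motion"]}

```bash
mkdir -p pics; ls; cat > h.py <<'E'
import numpy as np, cv2
from workcell import robot
def snap(c,name=None):
    m=robot.camera_model(c); im,d=robot.grab_frame(c)
    if name: cv2.imwrite(f'pics/{name}.png',im[:,:,::-1])
    return m,im,d
def ray(m,uv):
    K=m['mtx'];x=(uv[0]-K[0,2])/K[0,0];y=(uv[1]-K[1,2])/K[1,1]
    rd=np.hypot(x,y);r=rd
    for _ in range(20): r=rd/(1+m['k1']*r*r)
    s=r/rd if rd>0 else 1
    return np.array([x*s,y*s,1.])
def at_z(m,uv,z):
    R,t=m['R'],np.array(m['t']);o=-R.T@t;d=R.T@ray(m,uv)
    return o+d*(z-o[2])/d[2]
def at_d(m,uv,dep):
    return m['R'].T@(ray(m,uv)*dep-np.array(m['t']))
def proj(m,X):
    c=m['R']@np.array(X)+m['t'];x,y=c[:2]/c[2];f=1+m['k1']*(x*x+y*y)
    K=m['mtx'];return np.array([K[0,0]*x*f+K[0,2],K[1,1]*y*f+K[1,2]])
E
python3 - <<'E'
from h import *
np.set_printoptions(precision=4,suppress=True)
H={'stand':0,'stand_hinge':.12,'funnel_mouth':.16,'funnel_handle':.2,'jar':.008,'mat':0,'pan':.004,'pan_grip':.081,'pan_lip':.024,'bottle':0,'carton':0,'beaker':0}
for c in ['top','scene']:
    m,im,d=snap(c,c)
    print(c, -m['R'].T@m['t'])
    for k,z in H.items():
        for r in robot.mark_of(c,k)[:3]:
            print(k,round(r['p'],2),np.round(r['uv'],1),at_z(m,r['uv'],z)[:2])
print(robot.get_obs())
a=cv2.imread('pics/top.png');b=cv2.imread('pics/scene.png')
E
```

```text
pics
top [ 0.4371 -0.0368  0.9313]
stand 0.86 [227.9 209.1] [0.4784 0.1999]
stand_hinge 0.56 [233.8 149.7] [0.6066 0.159 ]
stand_hinge 0.29 [213.8 108.8] [0.7014 0.2076]
funnel_mouth 0.83 [166.4 165.6] [0.5643 0.2956]
funnel_mouth 0.62 [364.8 213.7] [ 0.4626 -0.1288]
funnel_handle 0.64 [197.6 148.2] [0.5933 0.2144]
jar 0.72 [227.  211.2] [0.4727 0.2001]
mat 0.77 [363.7 215.2] [ 0.4641 -0.1451]
pan 0.94 [408.8 308.6] [ 0.2309 -0.2571]
pan 0.88 [452.3 219.8] [ 0.4527 -0.3699]
pan 0.6 [370.5 225.3] [ 0.4387 -0.1617]
pan_grip 0.72 [459.5 224.8] [ 0.4398 -0.3591]
pan_grip 0.7 [382.9 227.3] [ 0.434  -0.1799]
pan_grip 0.69 [415.5 317.8] [ 0.2269 -0.2543]
pan_lip 0.98 [364.3 203.9] [ 0.4913 -0.1439]
pan_lip 0.59 [452.9 192.8] [ 0.5196 -0.3656]
pan_lip 0.59 [438.4 298.9] [ 0.2584 -0.3257]
carton 0.98 [301.  100.8] [0.7605 0.0156]
carton 0.27 [385.2 100.7] [ 0.7616 -0.2033]
beaker 0.79 [211.5 110.5] [0.736  0.2497]
scene [1.0193 0.4892 0.7602]
stand 0.76 [409.5 282.8] [0.4668 0.2025]
stand 0.54 [355.4 275.4] [0.5364 0.1029]
stand_hinge 0.84 [359.1 274.3] [0.6056 0.1672]
funnel_mouth 0.92 [429.
[... 514 characters left out ...]
0.63 [241.  174.9] [ 0.5104 -0.3594]
pan_lip 0.56 [300.4 207.4] [ 0.4851 -0.1362]
bottle 0.83 [196.  258.2] [ 0.7634 -0.1997]
carton 0.72 [257.8 311.8] [0.7528 0.0216]
beaker 0.67 [298.7 209.2] [ 0.4758 -0.1545]
{'time_s': 1.3, 'joint_positions': array([ 1.157 ,  0.2129, -0.0344,  1.3235,  0.    ,  1.5708]), 'qd': array([ 0.0001,  0.0009,  0.0001, -0.0015,  0.0005, -0.0008]), 'effort': array([ -0.0011, -68.5968,  48.7339,   0.0012,  -0.0002,  -0.    ]), 'ee_pos': array([0.201 , 0.4578, 0.2007]), 'eef_rot': array([-0.6454, -3.0746, -0.    ]), 'wrist_force': array([-0.362 ,  0.2212, -0.3446]), 'ft_torque': array([ 0.0078, -0.0252, -0.0077]), 'finger_force': 0.0, 'opening': 0.08556207832549906}
```

View pics/top.png

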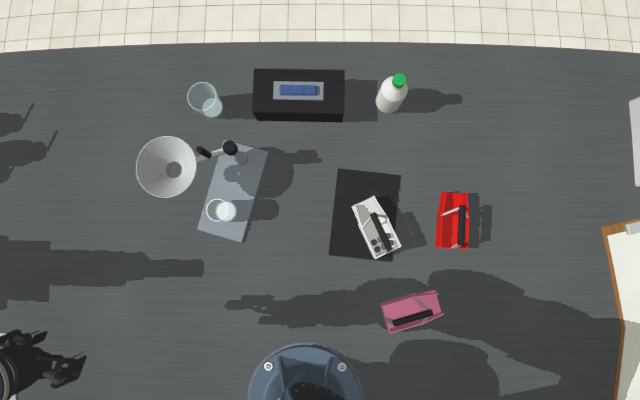

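View pics/scene.png

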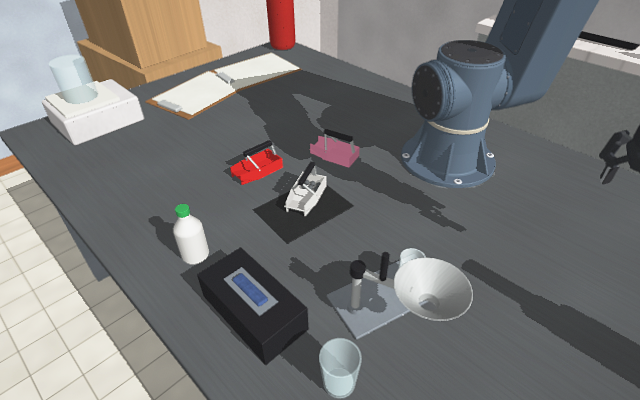

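Top picture: the funnel mouth is at (166,166), swung away from the jar at (220,210), with its handle at (203,151) and its hinge at (232,148). The candidates for the pan are white at (378,227) on the mat, red at (452,220) and pink at (410,312). I choose the white one, which has the balls in it. The next step is a close crop to check that, and a plan for reaching the handle pin.

```bash
cat >> h.py <<'E'
from scipy.spatial.transform import Rotation as Ro
def plan(target,yaw,n,start=None):
    """rows (tool axes, units) to world target; yaw = world angle deg of tool y axis (mod 180)"""
    o=robot.get_obs(); p=np.array(o['ee_pos'] if start is None else start[0])
    R=Ro.from_rotvec(o['eef_rot']).as_matrix(); y0=np.degrees(np.arctan2(R[1,1],R[0,1]))
    if start is not None: y0=start[1]
    dy=(yaw-y0+90)%180-90; d=(np.array(target)-p)/n
    for i in range(n):
        a=np.radians(y0+dy*i/n); ty=np.array([np.cos(a),np.sin(a),0]); tz=np.array([0,0,-1.]); tx=np.cross(ty,tz)
        print(np.round([d@tx/.8,d@ty/.8,d@tz/.8,-dy/n/90],4).tolist())
    print('yaw',round(y0,1),'->',round(y0+dy,1),'step mm',round(np.linalg.norm(d)*1000,1),'deg',round(dy/n,2))
    return np.array(target),y0+dy
E
python3 - <<'E'
from h import *
im=cv2.imread('pics/top.png')[160:270,320:480]
cv2.imwrite('pics/crop1.png',cv2.resize(im,None,fx=5,fy=5,interpolation=cv2.INTER_CUBIC)[:550,:800])
s=plan([.50,.275,.262],40,8)
s=plan([.594,.213,.262],17,4,s)
E
```

```text
[-0.0543, -0.0074, -0.0096, 0.0365]
[-0.0546, -0.0042, -0.0096, 0.0365]
[-0.0547, -0.0011, -0.0096, 0.0365]
[-0.0547, 0.002, -0.0096, 0.0365]
[-0.0545, 0.0052, -0.0096, 0.0365]
[-0.0541, 0.0083, -0.0096, 0.0365]
[-0.0536, 0.0114, -0.0096, 0.0365]
[-0.0528, 0.0144, -0.0096, 0.0365]
yaw 66.3 -> 40.0 step mm 44.5 deg -3.29
[-0.0337, 0.01, 0.0, 0.0639]
[-0.0325, 0.0134, 0.0, 0.0639]
[-0.031, 0.0166, 0.0, 0.0639]
[-0.0292, 0.0196, 0.0, 0.0639]
yaw 40.0 -> 17.0 step mm 28.2 deg -5.75
```

View pics/crop1.png

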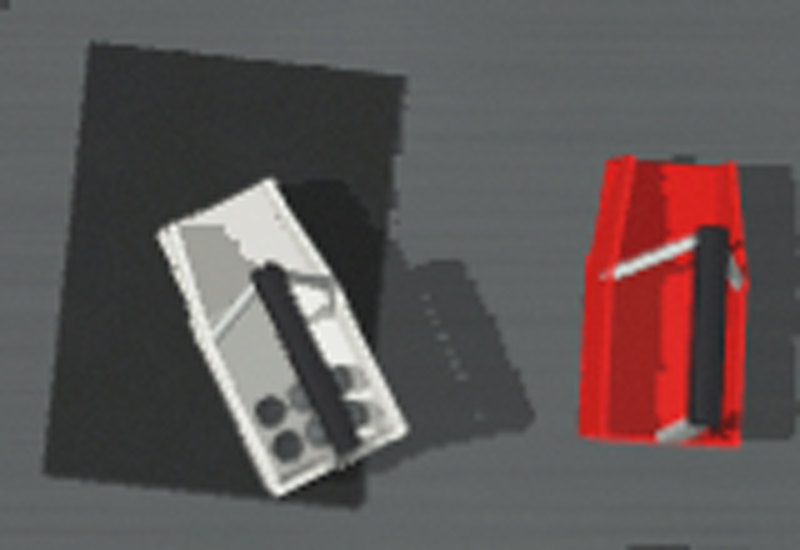

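The crop shows the white pan with the steel balls at its closed end. Its open lip points to the upper left, at about (215,205) in the crop, so the choice holds. Next I reach for the funnel handle.

Call:
{"name": "arm_command", "arguments": {
  "motion": [-0.0543,-0.0074,-0.0096,0.0365,0.3,-0.0546,-0.0042,-0.0096,0.0365,0.5,-0.0547,-0.0011,-0.0096,0.0365,0.5,-0.0547,0.002,-0.0096,0.0365,0.5,-0.0545,0.0052,-0.0096,0.0365,0.5,-0.0541,0.0083,-0.0096,0.0365,0.5,-0.0536,0.0114,-0.0096,0.0365,0.5,-0.0528,0.0144,-0.0096,0.0365,0.5]
}}

```text
time_s: 2.1
ee_pos: [0.5014, 0.2738, 0.2625]
eef_rot: [1.331, 2.846, 0.0]
wrist_force: [0.6, 0.2, 0.4]
opening: 0.0428
finger_force: 0.0
```

```bash
python3 - <<'E'
from h import *
np.set_printoptions(precision=4,suppress=True)
o=robot.get_obs();print(o['time_s'],o['ee_pos'],o['eef_rot'],o['opening'])
m,im,d=snap('wrist','w1')
for k,z in {'stand_hinge':.12,'funnel_mouth':.16,'funnel_handle':.2,'jar':.008}.items():
    for r in robot.mark_of('wrist',k)[:2]: print(k,round(r['p'],2),np.round(r['uv'],1),at_z(m,r['uv'],z)[:2])
s=plan([.594,.213,.262],17,5)
E
```

```text
2.1 [0.5014 0.2738 0.2625] [1.3309 2.8457 0.0003] 0.04283323681622969
stand_hinge 0.97 [327.9 289.7] [0.606  0.1671]
funnel_mouth 0.85 [379.6 206.6] [0.563 0.299]
funnel_mouth 0.67 [169.  336.6] [0.4816 0.014 ]
funnel_handle 0.76 [349.8 301.3] [0.593  0.2125]
jar 0.55 [276.7 184.2] [0.4728 0.2043]
[-0.027, 0.008, -0.0, 0.0511]
[-0.0263, 0.0102, -0.0, 0.0511]
[-0.0254, 0.0123, -0.0, 0.0511]
[-0.0243, 0.0143, -0.0, 0.0511]
[-0.0231, 0.0162, -0.0, 0.0511]
yaw 40.0 -> 17.0 step mm 22.6 deg -4.6
```

View pics/w1.png

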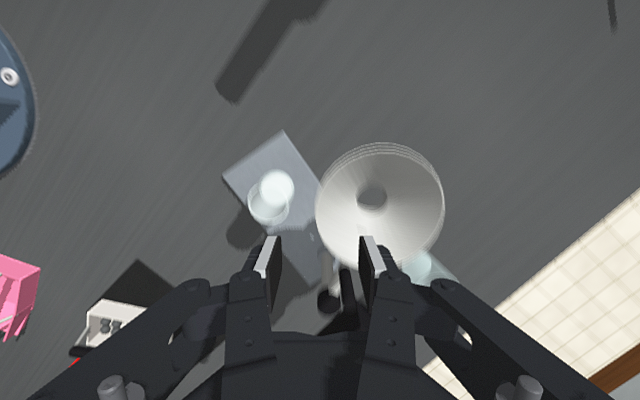

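The wrist view shows the pin top at about (347,290), the column knob at (328,298), the mouth at (380,206) and the jar at (270,195). All three cameras agree on where the pin is, so I'll go over it and lower.

Call:
{"name": "arm_command", "arguments": {
  "motion": [-0.027,0.008,0,0.0511,0.5,-0.0263,0.0102,0,0.0511,0.5,-0.0254,0.0123,0,0.0511,0.5,-0.0243,0.0143,0,0.0511,0.5,-0.0231,0.0162,0,0.0511,0.5,0,0,0.035,0,0.5,0,0,0.035,0,0.5,0,0,0.035,0,0.5]
}}

```text
time_s: 3.15
ee_pos: [0.5933, 0.2141, 0.1772]
eef_rot: [-1.866, -2.527, -0.0]
wrist_force: [0.2, 0.5, -0.5]
opening: 0.0429
finger_force: 0.0
```

```bash
python3 - <<'E'
from h import *
np.set_printoptions(precision=4,suppress=True)
o=robot.get_obs();print(o['time_s'],o['ee_pos'],o['wrist_force'],o['opening'])
H=np.array([.607,.166]); s=None
# follow arc: pad offset 14 mm behind the pin, so drive tool centre ~14mm further along the tangent (lag)
a0,a1=107,165
n=8
for i in range(1,n+1):
    a=a0+(a1-a0)*i/n; r=np.radians(a); t=np.array([-np.sin(r),np.cos(r)])
    c=H+.05*np.array([np.cos(r),np.sin(r)])+t*.014*min(1,i/3)
    s=plan([*c,.178],a-90,1,s)
E
```

```text
3.15 [0.5933 0.2141 0.1772] [ 0.1656  0.4509 -0.481 ] 0.04291744865150053
[-0.0012, -0.0149, -0.001, -0.0792]
yaw 17.1 -> 24.3 step mm 12.0 deg 7.13
[-0.002, -0.0136, 0.0, -0.0806]
yaw 24.3 -> 31.5 step mm 11.0 deg 7.25
[-0.0027, -0.0136, 0.0, -0.0806]
yaw 31.5 -> 38.8 step mm 11.1 deg 7.25
[-0.0027, -0.0077, 0.0, -0.0806]
yaw 38.8 -> 46.0 step mm 6.6 deg 7.25
[-0.0027, -0.0077, 0.0, -0.0806]
yaw 46.0 -> 53.2 step mm 6.6 deg 7.25
[-0.0027, -0.0077, 0.0, -0.0806]
yaw 53.2 -> 60.5 step mm 6.6 deg 7.25
[-0.0027, -0.0077, 0.0, -0.0806]
yaw 60.5 -> 67.8 step mm 6.6 deg 7.25
[-0.0027, -0.0077, 0.0, -0.0806]
yaw 67.8 -> 75.0 step mm 6.6 deg 7.25
```

Call:
{"name": "arm_command", "arguments": {
  "motion": [-0.0012,-0.0149,0,-0.0792,0.5,-0.002,-0.0136,0,-0.0806,0.5,-0.0027,-0.0136,0,-0.0806,0.5,-0.0027,-0.0077,0,-0.0806,0.5,-0.0027,-0.0077,0,-0.0806,0.5,-0.0027,-0.0077,0,-0.0806,0.5,-0.0027,-0.0077,0,-0.0806,0.5]
}}

```text
time_s: 3.85
ee_pos: [0.5552, 0.172, 0.1783]
eef_rot: [-0.597, -3.084, -0.0]
wrist_force: [1.1, -0.4, 0.1]
opening: 0.0429
finger_force: 0.0
```

Call:
{"name": "arm_command", "arguments": {
  "motion": [-0.0013,-0.0038,0,-0.0403,0.5,-0.0013,-0.0038,0,-0.0403,0.5]
}}

```text
time_s: 4.05
ee_pos: [0.5552, 0.1656, 0.1783]
eef_rot: [-0.405, -3.115, -0.0]
wrist_force: [0.3, -0.1, -0.0]
opening: 0.0424
finger_force: 0.0
```

```bash
python3 - <<'E'
from h import *
np.set_printoptions(precision=4,suppress=True)
o=robot.get_obs();print(o['time_s'],o['ee_pos'],o['wrist_force'],o['opening'])
for c in ['top','scene']:
    m,im,d=snap(c,c+'2')
    for k,z in {'stand_hinge':.12,'funnel_mouth':.16,'funnel_handle':.2}.items():
        for r in robot.mark_of(c,k)[:2]: print(k,round(r['p'],2),np.round(r['uv'],1),at_z(m,r['uv'],z)[:2])
E
```

```text
4.05 [0.5552 0.1656 0.1783] [ 0.2519 -0.129  -0.037 ] 0.04239584426536169
stand_hinge 0.79 [230.5 145.2] [0.6169 0.1668]
funnel_mouth 0.58 [376.7 228.2] [ 0.4324 -0.1536]
stand_hinge 0.97 [355.5 275.6] [0.6128 0.1644]
funnel_mouth 0.62 [435.  287.1] [0.5593 0.2998]
funnel_handle 0.56 [385.6 253.7] [0.5898 0.2101]
```

View pics/scene2.png

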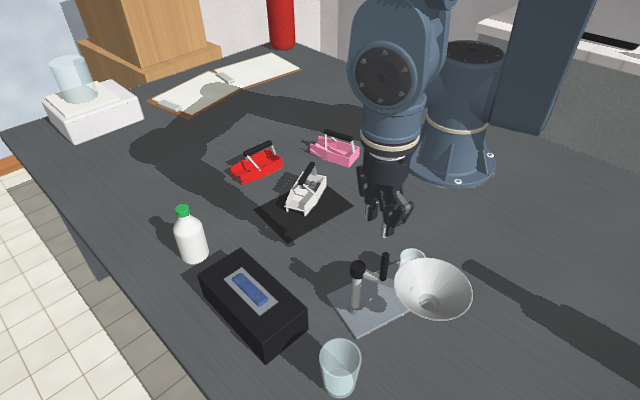

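```bash
python3 - <<'E'
from h import *
np.set_printoptions(precision=4,suppress=True)
for c in ['scene','top']:
    m=robot.camera_model(c)
    for X in [[.555,.166,.178],[.593,.213,.2],[.593,.213,.15],[.607,.166,.12],[.607,.166,0],[.566,.295,.16],[.472,.202,.088]]: print(c,X,proj(m,X))
m,im,d=snap('scene')
for uv in [(385,255),(385,270),(389,232),(360,270),(357,295),(386,262)]:
    u,v=uv;print(uv,at_d(m,uv,d[v,u]))
m,im,d=snap('top'); cv2.imwrite('pics/top3.png',cv2.resize(im[100:260,130:330,::-1],None,fx=4,fy=3.5))
for uv in [(205,152),(200,150),(231,148),(228,150),(215,202)]:
    u,v=uv;print(uv,at_d(m,uv,d[v,u]))
E
```

```text
scene [0.555, 0.166, 0.178] [377.8115 239.4045]
scene [0.593, 0.213, 0.2] [385.761  255.5561]
scene [0.593, 0.213, 0.15] [383.2991 273.8625]
scene [0.607, 0.166, 0.12] [358.1621 274.3669]
scene [0.607, 0.166, 0] [355.4348 311.0105]
scene [0.566, 0.295, 0.16] [430.4593 287.7105]
scene [0.472, 0.202, 0.088] [413.1303 257.6534]
top [0.555, 0.166, 0.178] [223.3799 168.4403]
top [0.593, 0.213, 0.2] [198.2714 148.3299]
top [0.593, 0.213, 0.15] [205.8338 153.1268]
top [0.607, 0.166, 0.12] [230.734  149.5134]
top [0.607, 0.166, 0] [242.0524 159.1164]
top [0.566, 0.295, 0.16] [166.6915 164.8197]
top [0.472, 0.202, 0.088] [217.4193 210.1261]
(385, 255) [0.5939 0.2119 0.2013]
(385, 270) [0.5954 0.217  0.1664]
(389, 232) [0.5682 0.197  0.2294]
(360, 270) [0.6119 0.1734 0.1433]
(357, 295) [0.6111 0.1701 0.063 ]
(386, 262) [0.5924 0.2149 0.1839]
(205, 152) [0.539  0.1252 0.4285]
(200, 150) [0.5239 0.1033 0.515 ]
(231, 148) [0.6054 0.1595 0.1438]
(228, 150) [0.6008 0.1658 0.1446]
(215, 202) [0.4923 0.2151 0.0637]
```

View pics/top3.png

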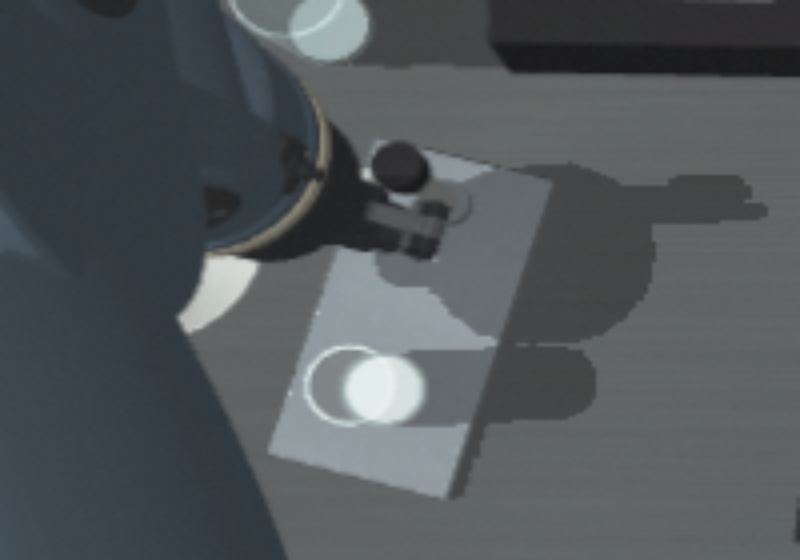

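```bash
python3 - <<'E'
from h import *
np.set_printoptions(precision=4,suppress=True)
for c in ['scene','wrist']:
    m,im,d=snap(c)
    P=[];
    for v in range(400):
        for u in range(640):
            if d[v,u]>0.05: P.append(at_d(m,(u,v),d[v,u]))
    P=np.array(P); q=P-np.array([.5552,.1656,0])
    y=np.array([.256,.967,0]);x=np.array([.967,-.256,0])
    a=q@x;b=q@y
    k=(abs(a)<.05)&(abs(b)<.075)&(P[:,2]>.15)&(P[:,2]<.27)
    print(c,k.sum())
    # histogram of min z in b bins
    for lo in np.arange(-.075,.075,.01):
        s=k&(b>=lo)&(b<lo+.01)
        if s.sum(): print(round(lo,3),s.sum(),'zmin',P[s,2].min().round(3),'zmax',P[s,2].max().round(3),'a',a[s].min().round(3),a[s].max().round(3))
E
```

```text
scene 1014
-0.065 1 zmin 0.268 zmax 0.268 a 0.013 0.013
-0.055 23 zmin 0.256 zmax 0.27 a -0.0 0.015
-0.045 23 zmin 0.233 zmax 0.269 a 0.007 0.014
-0.035 73 zmin 0.217 zmax 0.269 a -0.01 0.016
-0.025 193 zmin 0.211 zmax 0.269 a -0.01 0.014
0.015 48 zmin 0.216 zmax 0.269 a -0.007 0.014
0.025 177 zmin 0.211 zmax 0.269 a -0.005 0.016
0.035 9 zmin 0.257 zmax 0.268 a 0.009 0.015
0.045 120 zmin 0.151 zmax 0.27 a -0.009 0.031
0.055 168 zmin 0.15 zmax 0.202 a -0.047 0.031
0.065 179 zmin 0.15 zmax 0.163 a -0.05 0.014
wrist 12636
-0.065 3 zmin 0.267 zmax 0.27 a -0.01 -0.01
-0.055 994 zmin 0.256 zmax 0.27 a -0.013 0.01
-0.045 1911 zmin 0.251 zmax 0.27 a -0.013 0.014
-0.035 1146 zmin 0.215 zmax 0.27 a -0.013 0.004
-0.025 1386 zmin 0.211 zmax 0.269 a -0.012 0.013
0.015 1210 zmin 0.211 zmax 0.268 a -0.012 0.013
0.025 1231 zmin 0.215 zmax 0.27 a -0.013 -0.005
0.035 1825 zmin 0.222 zmax 0.27 a -0.012 0.014
0.045 1709 zmin 0.15 zmax 0.27 a -0.013 0.026
0.055 479 zmin 0.15 zmax 0.27 a -0.049 0.028
0.065 742 zmin 0.15 zmax 0.162 a -0.05 0.012
```

The depth images put the fingertips at z = 0.211, 33 mm above the reported TCP at this opening, so they swept just over the pin (top 0.200). I'll go back over the pin and lower a further 32 mm.

```bash
python3 - <<'E'
from h import *
s=plan([.593,.2135,.178],17,8)
E
```

```text
[-0.0036, 0.0089, 0.0, 0.0804]
[-0.0024, 0.0092, 0.0, 0.0804]
[-0.0012, 0.0095, 0.0, 0.0804]
[-0.0, 0.0096, 0.0, 0.0804]
[0.0012, 0.0095, 0.0, 0.0804]
[0.0024, 0.0093, 0.0, 0.0804]
[0.0035, 0.0089, 0.0, 0.0804]
[0.0046, 0.0084, 0.0, 0.0804]
yaw 74.9 -> 17.0 step mm 7.6 deg -7.24
```

Call:
{"name": "arm_command", "arguments": {
  "motion": [-0.0036,0.0089,0,0.0804,0.5,-0.0024,0.0092,0,0.0804,0.5,-0.0012,0.0095,0,0.0804,0.5,0,0.0096,0,0.0804,0.5,0.0012,0.0095,0,0.0804,0.5,0.0024,0.0093,0,0.0804,0.5,0.0035,0.0089,0,0.0804,0.5,0.0046,0.0084,0,0.0804,0.5]
}}

```text
time_s: 5.45
ee_pos: [0.5932, 0.2139, 0.1781]
eef_rot: [-1.875, -2.521, 0.0]
wrist_force: [-0.3, -0.6, 0.3]
opening: 0.0425
finger_force: 0.0
```

Call:
{"name": "arm_command", "arguments": {
  "motion": [0,0,0.02,0,0.5,0,0,0.02,0,0.5]
}}

```text
time_s: 5.65
ee_pos: [0.5934, 0.2139, 0.1458]
eef_rot: [1.868, 2.525, 0.001]
wrist_force: [0.5, 0.2, 0.0]
opening: 0.043
finger_force: 0.0
```

```bash
python3 - <<'E'
from h import *
o=robot.get_obs();print(o['time_s'],o['ee_pos'],o['wrist_force'],o['opening'])
H=np.array([.607,.166]); s=None
a0,a1=107,165
n=8
for i in range(1,n+1):
    a=a0+(a1-a0)*i/n; r=np.radians(a); t=np.array([-np.sin(r),np.cos(r)])
    c=H+.05*np.array([np.cos(r),np.sin(r)])+t*.014*min(1,i/3)
    s=plan([*c,.146],a-90,1,s)
E
```

```text
5.65 [0.59339956 0.21393779 0.14582922] [4.62970416e-01 1.93467234e-01 3.01024578e-04] 0.04303676808052035
[-0.001, -0.0149, -0.0002, -0.0804]
yaw 17.0 -> 24.2 step mm 12.0 deg 7.24
[-0.002, -0.0136, 0.0, -0.0806]
yaw 24.2 -> 31.5 step mm 11.0 deg 7.25
[-0.0027, -0.0136, 0.0, -0.0806]
yaw 31.5 -> 38.7 step mm 11.1 deg 7.25
[-0.0027, -0.0077, 0.0, -0.0806]
yaw 38.7 -> 46.0 step mm 6.6 deg 7.25
[-0.0027, -0.0077, 0.0, -0.0806]
yaw 46.0 -> 53.2 step mm 6.6 deg 7.25
[-0.0027, -0.0077, 0.0, -0.0806]
yaw 53.2 -> 60.5 step mm 6.6 deg 7.25
[-0.0027, -0.0077, 0.0, -0.0806]
yaw 60.5 -> 67.8 step mm 6.6 deg 7.25
[-0.0027, -0.0077, 0.0, -0.0806]
yaw 67.8 -> 75.0 step mm 6.6 deg 7.25
```

Call:
{"name": "arm_command", "arguments": {
  "motion": [-0.001,-0.0149,0,-0.0804,0.5,-0.002,-0.0136,0,-0.0806,0.5,-0.0027,-0.0136,0,-0.0806,0.5]
}}

```text
time_s: 5.95
ee_pos: [0.5642, 0.1963, 0.1459]
eef_rot: [-1.35, -2.836, -0.001]
wrist_force: [1.0, 1.9, -1.2]
opening: 0.0427
finger_force: 1.3
```

Call:
{"name": "arm_command", "arguments": {
  "motion": [-0.0027,-0.0077,0,-0.0806,0.5,-0.0027,-0.0077,0,-0.0806,0.5,-0.0027,-0.0077,0,-0.0806,0.5,-0.0027,-0.0077,0,-0.0806,0.5]
}}

```text
time_s: 6.35
ee_pos: [0.555, 0.1722, 0.1462]
eef_rot: [-0.597, -3.084, -0.002]
wrist_force: [-0.9, 3.5, 1.1]
opening: 0.0426
finger_force: 1.8
```

```bash
python3 - <<'E'
from h import *
np.set_printoptions(precision=4,suppress=True)
o=robot.get_obs();print(o['time_s'],o['ee_pos'],o['wrist_force'],o['opening'])
m,im,d=snap('scene')
for k,z in {'stand_hinge':.12,'funnel_mouth':.16,'funnel_handle':.2}.items():
    for r in robot.mark_of('scene',k)[:2]: print(k,round(r['p'],2),np.round(r['uv'],1),at_z(m,r['uv'],z)[:2])
E
```

```text
6.35 [0.555  0.1722 0.1462] [-0.8626  3.5472  1.0852] 0.04255649589737237
stand_hinge 0.86 [356.4 270.3] [0.6019 0.157 ]
stand_hinge 0.3 [304.9 210.6] [ 0.5549 -0.0395]
funnel_mouth 0.55 [407.3 283.3] [0.5867 0.2608]
funnel_mouth 0.51 [306.7 173.8] [ 0.4938 -0.0969]
funnel_handle 0.58 [383.  237.9] [0.5629 0.1825]
```

The pin is moving with the fingers. I'll push on to the stop in small steps and watch the force.

Call:
{"name": "arm_command", "arguments": {
  "motion": [-0.0013,-0.0038,0,-0.0403,0.5,-0.0013,-0.0038,0,-0.0403,0.5,0,-0.003,0,0,0.5]
}}

```text
time_s: 6.85
ee_pos: [0.5543, 0.1635, 0.1461]
eef_rot: [-0.411, -3.114, -0.001]
wrist_force: [-1.2, 4.6, 0.7]
opening: 0.0429
finger_force: 2.7
```

Call:
{"name": "arm_command", "arguments": {
  "motion": [0,-0.003,0,0,0.5]
}}

```text
time_s: 6.95
ee_pos: [0.5542, 0.1631, 0.1462]
eef_rot: [0.414, 3.114, 0.007]
wrist_force: [6.9, 29.8, -8.6]
opening: 0.0426
finger_force: 15.2
```

The force rose to 30 N, so the funnel is at its stop. I'll back off and lift clear.

Call:
{"name": "arm_command", "arguments": {
  "motion": [0,0.005,0,0,0.5,0,0.007,0,0,0.5,0,0,-0.05,0,0.5,0,0,-0.06,0,0.3,0.05,0,-0.04,0,0]
}}

```text
time_s: 7.45
ee_pos: [0.5209, 0.1797, 0.2673]
eef_rot: [0.416, 3.112, 0.0]
wrist_force: [0.1, 1.1, -0.3]
opening: 0.07
finger_force: 0.0
```

```bash
python3 - <<'E'
from h import *
np.set_printoptions(precision=4,suppress=True)
o=robot.get_obs();print(o['time_s'],o['ee_pos'],o['wrist_force'],o['opening'])
R=Ro.from_rotvec(o['eef_rot']).as_matrix();print(R[:,0],R[:,1])
for c in ['scene','top','wrist']:
    m,im,d=snap(c,c+'4')
    for k,z in {'stand_hinge':.12,'funnel_mouth':.16,'funnel_handle':.2,'jar':.008,'pan_grip':.081,'pan_lip':.024,'mat':.004}.items():
        for r in robot.mark_of(c,k)[:3]: print(c,k,round(r['p'],2),np.round(r['uv'],1),at_z(m,r['uv'],z)[:2])
# pan from top/scene: white region rect at wall top & black bar
for c in ['scene','top']:
    m=robot.camera_model(c); im,d=robot.grab_frame(c)
    for r in robot.regions_of(c,'pan'):
        v,u=np.nonzero(r['pixels']); col=im[v,u].mean(0)
        P=np.array([at_d(m,(a,b),d[b,a]) for a,b in zip(u,v) if d[b,a]>0])
        bar=P[(P[:,2]>.076)&(P[:,2]<.1)]
        lo=P[P[:,2]<.045]
        print(c,round(r['p'],2),np.round(r['uv']),col.round(),len(P),len(bar))
        if len(bar)>20:
            cen=bar.mean(0);w,V=np.linalg.eigh(np.cov(bar[:,:2].T));t=(bar[:,:2]-cen[:2])@V[:,1]
            print('  bar',cen,'dir',V[:,1],np.degrees(np.arctan2(V[1,1],V[0,1])),'ext',t.min(),t.max(),cen[:2]+V[:,1]*(t.min()+t.max())/2)
        if len(lo)>10: print('  lowmean',lo.mean(0),cv2.minAreaRect((lo[:,:2]*1000).astype(np.float32)))
E
```

```text
7.45 [0.5209 0.1797 0.2673] [ 0.1012  1.1202 -0.3045] 0.070033636557774
[-0.9649  0.2625 -0.0022] [0.2625 0.9649 0.0004]
scene stand_hinge 0.83 [355.6 273.2] [0.6083 0.1606]
scene funnel_mouth 0.63 [418.5 235.1] [0.475  0.2055]
scene funnel_mouth 0.43 [382.1 235.8] [0.5271 0.1558]
scene funnel_handle 0.74 [380.5 239. ] [0.5683 0.181 ]
scene jar 0.65 [408.4 281. ] [0.4703 0.2008]
scene pan_grip 0.66 [256.7 145.1] [ 0.4328 -0.3762]
scene pan_grip 0.65 [338.4 133. ] [ 0.2193 -0.2533]
scene pan_grip 0.56 [304.4 172.3] [ 0.4244 -0.1832]
scene pan_lip 0.72 [298.9 208.9] [ 0.4918 -0.1347]
scene pan_lip 0.61 [317.4 148.6] [ 0.2634 -0.2997]
scene mat 0.83 [302.9 210.1] [ 0.4732 -0.1406]
top stand_hinge 0.57 [230.7 147. ] [0.6127 0.1662]
top stand_hinge 0.21 [212.8 109.9] [0.6989 0.2098]
top funnel_mouth 0.97 [206.2 208.7] [0.4719 0.2058]
top funnel_handle 0.57 [215.2 162.3] [0.5641 0.1772]
top funnel_handle 0.44 [374.3 227.7] [ 0.4336 -0.1428]
top jar 0.42 [227.3 213.5] [0.4669 0.1992]
top pan_grip 0.81 [381.3 228.3] [ 0.4317 -0.1762]
top pan_grip 0.63 [462.5 222. ] [ 0.4463 -0.3663]
top pan_
[... 2062 characters left out ...]
144.98486328125, 85.77273559570312), 0.5314000248908997)
top 0.93 [410. 308.] [175. 115. 138.] 1729 286
  bar [ 0.2291 -0.2464  0.0838] dir [-0.2735  0.9619] 105.87062469103302 ext -0.04743210315922556 0.04625502344482431 [ 0.2293 -0.2469]
  lowmean [ 0.2331 -0.257   0.0151] ((226.26661682128906, -263.1813049316406), (83.1686782836914, 145.1549530029297), 16.392072677612305)
top 0.81 [371. 226.] [164. 165. 161.] 1495 273
  bar [ 0.4253 -0.1741  0.0877] dir [-0.9031 -0.4295] -154.5657940274404 ext -0.04602879725964277 0.047730886602979465 [ 0.4245 -0.1745]
  lowmean [ 0.4417 -0.167   0.0183] ((436.0650634765625, -169.66213989257812), (139.00148010253906, 70.64392852783203), 25.20804786682129)
```

The funnel mouth is now at (0.472, 0.20), over the jar. The white pan's bar is centred at (0.4245, -0.1745) at yaw 25°, with its top at 0.088 as it should be. I'll move over it with the fingers set near the bar width, so I can measure the true tip height.

```bash
python3 - <<'E'
from h import *
print(robot.get_obs()['joint_positions'])
s=plan([.430,-.172,.27],115.2,8)
E
```

```text
[3.34361401e-01 3.20300775e-01 2.70172952e-01 1.52062893e+00
 2.22896665e-05 5.95286847e-01]
[-0.0008, -0.0567, -0.0007, -0.0558]
[0.0041, -0.0566, -0.0007, -0.0558]
[0.0091, -0.056, -0.0007, -0.0558]
[0.0139, -0.055, -0.0007, -0.0558]
[0.0187, -0.0536, -0.0007, -0.0558]
[0.0233, -0.0517, -0.0007, -0.0558]
[0.0277, -0.0495, -0.0007, -0.0558]
[0.032, -0.0469, -0.0007, -0.0558]
yaw 75.1 -> 115.2 step mm 45.4 deg 5.02
```

Call:
{"name": "arm_command", "arguments": {
  "motion": [-0.0008,-0.0567,0,-0.0558,0.83,0.0041,-0.0566,0,-0.0558,0.83,0.0091,-0.056,0,-0.0558,0.83,0.0139,-0.055,0,-0.0558,0.83,0.0187,-0.0536,0,-0.0558,0.83,0.0233,-0.0517,0,-0.0558,0.83,0.0277,-0.0495,0,-0.0558,0.83,0.032,-0.0469,0,-0.0558,0.83]
}}

```text
time_s: 9.65
ee_pos: [0.4293, -0.1737, 0.2656]
eef_rot: [-0.692, 3.064, -0.0]
wrist_force: [1.1, -0.4, 0.1]
opening: 0.0143
finger_force: 0.0
```

```bash
cat >> h.py <<'E'
def cloud(c):
    m,im,d=snap(c); v,u=np.nonzero(d>.05)
    K=m['mtx'];x=(u-K[0,2])/K[0,0];y=(v-K[1,2])/K[1,1];rd=np.hypot(x,y)+1e-9;r=rd.copy()
    for _ in range(20): r=rd/(1+m['k1']*r*r)
    C=np.c_[x*r/rd,y*r/rd,np.ones(len(u))]*d[v,u][:,None]
    return (C-np.array(m['t']))@m['R'],im[v,u],np.c_[u,v]
def local(P,o):
    R=Ro.from_rotvec(o['eef_rot']).as_matrix(); return (P-o['ee_pos'])@R
E
python3 - <<'E'
from h import *
np.set_printoptions(precision=4,suppress=True)
o=robot.get_obs();print(o['time_s'],o['ee_pos'],o['opening'])
P,col,uv=cloud('wrist'); L=local(P,o)
k=(abs(L[:,0])<.03)&(abs(L[:,1])<.06)&(L[:,2]>-.09)&(L[:,2]<.02)
for lo in np.arange(-.06,.06,.01):
    s=k&(L[:,1]>=lo)&(L[:,1]<lo+.01)
    if s.sum()>5: print(round(lo,2),s.sum(),'z',L[s,2].min().round(3),np.percentile(L[s,2],99).round(3),'x',L[s,0].min().round(3),L[s,0].max().round(3))
m,im,d=snap('wrist')
for k2,z in {'pan_grip':.081,'pan_lip':.024,'mat':.004}.items():
    for r in robot.mark_of('wrist',k2)[:2]: print(k2,round(r['p'],2),np.round(r['uv'],1),at_z(m,r['uv'],z)[:2])
b=P[(P[:,2]>.08)&(P[:,2]<.092)&(np.hypot(P[:,0]-.43,P[:,1]+.172)<.07)&(col.max(1)<90)]
cen=b.mean(0);w,V=np.linalg.eigh(np.cov(b[:,:2].T));t=(b[:,:2]-cen[:2])@V[:,1];t2=(b[:,:2]-cen[:2])@V[:,0]
print(len(b),cen,np.degrees(np.arctan2(V[1,1],V[0,1])),t.min(),t.max(),t2.min(),t2.max())
E
```

```text
9.65 [ 0.4293 -0.1737  0.2656] 0.014270489156163727
-0.05 189 z -0.09 -0.083 x -0.01 0.012
-0.04 1313 z -0.09 -0.077 x -0.013 0.014
-0.03 1083 z -0.09 -0.061 x -0.013 0.013
-0.02 1256 z -0.09 -0.037 x 0.005 0.013
-0.01 898 z -0.09 -0.035 x -0.012 0.012
0.0 685 z -0.089 -0.035 x -0.012 0.012
0.01 1349 z -0.09 -0.037 x -0.009 0.013
0.02 953 z -0.09 -0.045 x -0.011 0.012
0.03 1482 z -0.09 -0.076 x -0.014 0.013
0.04 294 z -0.09 -0.08 x -0.01 0.012
pan_grip 0.95 [324.9 174.4] [ 0.4291 -0.1709]
pan_grip 0.77 [179.4 118.8] [ 0.4443 -0.3631]
pan_lip 0.98 [181.1 160.6] [ 0.5142 -0.367 ]
pan_lip 0.74 [319.3 212.6] [ 0.4987 -0.1458]
mat 0.19 [320.5 179.2] [ 0.4536 -0.1655]
359 [ 0.4227 -0.1802  0.0879] -154.58215267147972 -0.04416578209657479 0.04293135116614713 -0.009851403739590389 0.00383078445548998
```

```bash
python3 - <<'E'
from h import *
np.set_printoptions(precision=4,suppress=True)
o=robot.get_obs()
for c in ['scene','top','wrist']:
    P,col,uv=cloud(c); L=local(P,o)
    k=(abs(L[:,0])<.02)&(abs(L[:,1])<.03)&(L[:,2]>-.12)&(L[:,2]<.1)
    print(c,k.sum(),np.sort(L[k,2])[-400::40], np.histogram(L[k,2],bins=np.arange(-.12,.11,.01))[0])
s=plan([.4295,-.1715,.10],115.2,4)
E
```

```text
scene 658 [-0.088  -0.0851 -0.081  -0.0772 -0.0702 -0.0658 -0.0595 -0.0536 -0.047
 -0.041 ] [ 92  85  70 101  73  71  66  64  36   0   0   0   0   0   0   0   0   0
   0   0   0   0]
top 21 [-0.097] [0 0 1 7 6 0 3 3 1 0 0 0 0 0 0 0 0 0 0 0 0 0]
wrist 15200 [-0.044  -0.0431 -0.0421 -0.0412 -0.0405 -0.0397 -0.0391 -0.038  -0.037
 -0.0361] [5461 2755  730 2555 1431  861  668  527  212    0    0    0    0    0
    0    0    0    0    0    0    0    0]
[0.0003, 0.0, 0.0517, 0.0002]
[0.0003, 0.0, 0.0517, 0.0002]
[0.0003, 0.0, 0.0517, 0.0002]
[0.0003, 0.0, 0.0517, 0.0002]
yaw 115.3 -> 115.2 step mm 41.4 deg -0.02
```

Call:
{"name": "arm_command", "arguments": {
  "motion": [0.0003,0,0.0517,0,0.4,0.0003,0,0.0517,0,0.4,0.0003,0,0.0517,0,0.4,0.0003,0,0.0517,0,0.4,0,0,0.01,0,0.4]
}}

```text
time_s: 10.55
ee_pos: [0.4269, -0.1706, 0.0885]
eef_rot: [0.687, -3.061, -0.005]
wrist_force: [-0.7, -0.6, 1.7]
opening: 0.0514
finger_force: 0.0
```

Call:
{"name": "arm_command", "arguments": {
  "motion": [0,0,0.03,0,0.4,0,0,0.03,0,0.4,0,0,0.02,0,0.4]
}}

```text
time_s: 10.85
ee_pos: [0.4299, -0.172, 0.0281]
eef_rot: [-0.687, 3.065, -0.0]
wrist_force: [0.4, -0.2, 0.8]
opening: 0.0513
finger_force: 0.0
```

```bash
python3 - <<'E'
from h import *
np.set_printoptions(precision=4,suppress=True)
o=robot.get_obs();print(o['time_s'],o['ee_pos'],o['opening'],o['wrist_force'])
P,col,uv=cloud('scene'); L=local(P,o); dark=col.max(1)<100
k=(abs(L[:,0])<.02)&(abs(L[:,1])<.06)&(L[:,2]>-.12)&(L[:,2]<.05)
for lo in np.arange(-.06,.06,.01):
    s=k&(L[:,1]>=lo)&(L[:,1]<lo+.01)&dark
    if s.sum()>2: print(round(lo,2),s.sum(),'worldz',P[s,2].min().round(3),P[s,2].max().round(3),'x',L[s,0].min().round(3),L[s,0].max().round(3))
E
```

```text
10.85 [ 0.4299 -0.172   0.0281] 0.05134758546723013 [ 0.353  -0.2035  0.8304]
-0.06 90 worldz 0.002 0.148 x -0.02 0.02
-0.05 39 worldz 0.073 0.135 x -0.014 0.014
-0.04 40 worldz 0.068 0.145 x -0.018 0.009
-0.03 83 worldz 0.063 0.147 x -0.02 0.014
-0.02 14 worldz 0.136 0.148 x -0.02 -0.01
-0.01 45 worldz 0.087 0.148 x -0.019 0.018
0.0 47 worldz 0.074 0.147 x -0.018 0.02
0.01 15 worldz 0.018 0.148 x -0.019 0.02
0.02 70 worldz 0.075 0.147 x -0.019 0.019
0.03 104 worldz 0.003 0.134 x -0.018 0.019
0.04 51 worldz 0.003 0.132 x -0.02 0.019
0.05 86 worldz 0.003 0.148 x -0.019 0.017
```

The fingertips straddle the bar at z = 0.062. Next I close on it and lift a little.

Call:
{"name": "arm_command", "arguments": {
  "motion": [0,0,0,0,1,0,0,0,0,1,0,0,0,0,1,0,0,0,0,1,0,0,0,0,1,0,0,0,0,1]
}}

```text
time_s: 11.5
ee_pos: [0.4306, -0.1731, 0.0294]
eef_rot: [-0.685, 3.063, -0.003]
wrist_force: [1.4, -1.2, 9.0]
opening: 0.013
finger_force: 59.3
```

Call:
{"name": "arm_command", "arguments": {
  "motion": [0,0,-0.01,0,1,0,0,-0.02,0,1,0,0,-0.03,0,1,0,0,-0.02,0,1,0,0,0,0,1]
}}

```text
time_s: 12.0
ee_pos: [0.4305, -0.173, 0.0943]
eef_rot: [-0.685, 3.063, -0.003]
wrist_force: [0.5, 0.1, -2.8]
opening: 0.0131
finger_force: 58.7
```

```bash
python3 - <<'E'
from h import *
np.set_printoptions(precision=4,suppress=True)
o=robot.get_obs();print(o['time_s'],o['ee_pos'],o['opening'],o['wrist_force'],o['joint_positions'])
for c in ['scene','top']:
    P,col,uv=cloud(c); L=local(P,o)
    # tool x axis ~ along pan. white pan floor/walls: bright points below
    k=(abs(L[:,0])<.1)&(abs(L[:,1])<.05)&(L[:,2]<.06)&(L[:,2]>-.01)&(col.min(1)>110)
    for lo in np.arange(-.09,.09,.015):
        s=k&(L[:,0]>=lo)&(L[:,0]<lo+.015)
        if s.sum()>2: print(c,round(lo,3),s.sum(),'top z',np.percentile(P[s,2],98).round(4),'min',P[s,2].min().round(4))
m,im,d=snap('scene','lift')
for k in ['pan_grip','pan_lip','pan']:
    print(k,[(round(r['p'],2),np.round(r['uv'],1)) for r in robot.mark_of('scene',k)[:3]])
E
```

```text
12.0 [ 0.4305 -0.173   0.0943] 0.013068584229468407 [ 0.5321  0.1282 -2.8254] [-0.3821  0.1849 -0.3437  1.0386  0.0001 -0.8223]
scene -0.09 31 top z 0.1025 min 0.0751
scene -0.075 101 top z 0.1028 min 0.0719
scene -0.06 78 top z 0.1036 min 0.0743
scene -0.045 74 top z 0.103 min 0.0718
scene -0.03 94 top z 0.1008 min 0.07
scene -0.015 101 top z 0.1037 min 0.0699
scene 0.0 99 top z 0.104 min 0.0711
scene 0.015 93 top z 0.1036 min 0.0704
scene 0.03 40 top z 0.1009 min 0.0705
scene 0.045 52 top z 0.1024 min 0.0731
scene 0.06 59 top z 0.1039 min 0.0721
top -0.09 13 top z 0.1013 min 0.0748
top -0.075 172 top z 0.1039 min 0.0816
top -0.06 171 top z 0.103 min 0.0759
top -0.045 139 top z 0.1032 min 0.0691
top -0.03 59 top z 0.1041 min 0.0687
top -0.015 48 top z 0.1039 min 0.0688
top 0.015 7 top z 0.1036 min 0.0702
top 0.045 9 top z 0.1008 min 0.0693
pan_grip [(0.71, array([338.5, 132.7])), (0.48, array([407.6, 281.4]))]
pan_lip [(0.88, array([297.7, 187.1])), (0.85, array([317.8, 144.6])), (0.6, array([235.7, 173.6]))]
pan [(0.92, array([301.5, 179.7])), (0.85, array([337.5, 152.5])), (0.68, array([256.8, 172.1]))]
```

The pan is held level (wall top 0.1035 at both ends) with 2.8 N of load, so the balls are aboard. Next I lift it and carry it to the funnel while turning 140°.

```bash
python3 - <<'E'
import re
s=open('h.py').read()
s=s.replace("def plan(target,yaw,n,start=None):","def plan(target,yaw,n,start=None,full=False):").replace("dy=(yaw-y0+90)%180-90;","dy=(yaw-y0) if full else (yaw-y0+90)%180-90;")
open('h.py','w').write(s)
from h import *
o=robot.get_obs()
s=plan([.5218,.1898,.250],255,17,([.4305,-.173,.254],115.3),True)
E
```

```text
[-0.0175, 0.0212, 0.0003, -0.0913]
[-0.0203, 0.0185, 0.0003, -0.0913]
[-0.0228, 0.0154, 0.0003, -0.0913]
[-0.0247, 0.012, 0.0003, -0.0913]
[-0.0262, 0.0084, 0.0003, -0.0913]
[-0.0271, 0.0045, 0.0003, -0.0913]
[-0.0275, 0.0006, 0.0003, -0.0913]
[-0.0273, -0.0033, 0.0003, -0.0913]
[-0.0266, -0.0072, 0.0003, -0.0913]
[-0.0252, -0.0109, 0.0003, -0.0913]
[-0.0234, -0.0144, 0.0003, -0.0913]
[-0.0211, -0.0176, 0.0003, -0.0913]
[-0.0184, -0.0205, 0.0003, -0.0913]
[-0.0153, -0.0229, 0.0003, -0.0913]
[-0.0119, -0.0248, 0.0003, -0.0913]
[-0.0082, -0.0263, 0.0003, -0.0913]
[-0.0043, -0.0272, 0.0003, -0.0913]
yaw 115.3 -> 255.0 step mm 22.0 deg 8.22
```

Call:
{"name": "arm_command", "arguments": {
  "motion": [0,0,-0.03,0,1,0,0,-0.055,0,1,0,0,-0.06,0,1,0,0,-0.04,0,1,0,0,-0.015,0,1]
}}

```text
time_s: 12.8
ee_pos: [0.4301, -0.1729, 0.2547]
eef_rot: [-0.685, 3.063, -0.003]
wrist_force: [0.7, 0.6, -3.3]
opening: 0.013
finger_force: 59.0
```

Call:
{"name": "arm_command", "arguments": {
  "motion": [-0.0175,0.0212,0,-0.0913,1,-0.0203,0.0185,0,-0.0913,1,-0.0228,0.0154,0,-0.0913,1,-0.0247,0.012,0,-0.0913,1,-0.0262,0.0084,0,-0.0913,1,-0.0271,0.0045,0,-0.0913,1,-0.0275,0.0006,0,-0.0913,1,-0.0273,-0.0033,0,-0.0913,1]
}}

```text
time_s: 13.6
ee_pos: [0.4723, -0.001, 0.2513]
eef_rot: [2.246, -2.196, -0.001]
wrist_force: [1.0, 0.0, -2.9]
opening: 0.0131
finger_force: 59.0
```

Call:
{"name": "arm_command", "arguments": {
  "motion": [-0.0266,-0.0072,0,-0.0913,1,-0.0252,-0.0109,0,-0.0913,1,-0.0234,-0.0144,0,-0.0913,1,-0.0211,-0.0176,0,-0.0913,1,-0.0184,-0.0205,0,-0.0913,1,-0.0153,-0.0229,0,-0.0913,1,-0.0119,-0.0248,0,-0.0913,1]
}}

```text
time_s: 14.3
ee_pos: [0.5101, 0.1483, 0.2512]
eef_rot: [3.025, -0.844, -0.002]
wrist_force: [0.2, -0.1, -2.0]
opening: 0.0132
finger_force: 59.0
```

```bash
python3 - <<'E'
from h import *
np.set_printoptions(precision=4,suppress=True)
o=robot.get_obs();print(o['time_s'],o['ee_pos'],o['opening'],o['wrist_force'],o['joint_positions'])
s=plan([.5218,.1898,.250],255-360,3,None,True)
m,im,d=snap('scene','carry')
for k,z in {'funnel_mouth':.16,'funnel_handle':.2}.items():
    for r in robot.mark_of('scene',k)[:2]: print(k,round(r['p'],2),np.round(r['uv'],1),at_z(m,r['uv'],z)[:2])
E
```

```text
14.3 [0.5101 0.1483 0.2512] 0.013197779961815495 [ 0.2365 -0.0516 -1.9561] [ 0.2829  0.2797  0.179   1.4714 -0.     -2.3146]
[-0.0048, -0.0173, 0.0005, -0.0599]
[-0.0031, -0.0177, 0.0005, -0.0599]
[-0.0015, -0.0179, 0.0005, -0.0599]
yaw -121.2 -> -105.0 step mm 14.4 deg 5.39
funnel_mouth 0.66 [418.  235.6] [0.4768 0.2056]
funnel_handle 0.73 [384.5 234.5] [0.5542 0.179 ]
funnel_handle 0.49 [389.1 201.9] [0.4759 0.128 ]
```

View pics/carry.png

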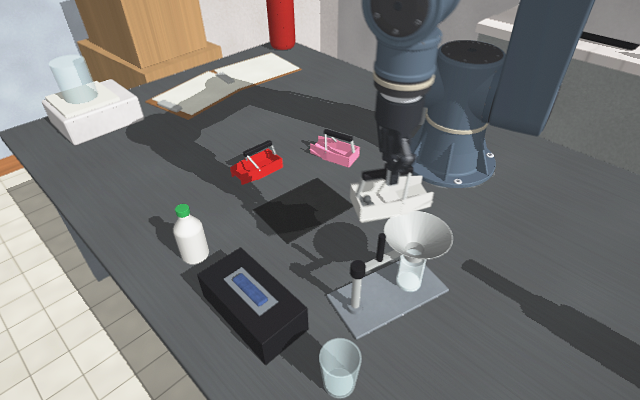

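The picture shows the pan held level with the balls at its tail, and the funnel mouth at (418,236) above the jar at (410,270). I'll finish the approach and work out the tipping path, resting the tail on the fixed pin top.

Call:
{"name": "arm_command", "arguments": {
  "motion": [-0.0048,-0.0173,0,-0.0599,1,-0.0031,-0.0177,0,-0.0599,1,-0.0015,-0.0179,0,-0.0599,1,0,0,0,0,1]
}}

```text
time_s: 14.85
ee_pos: [0.5222, 0.1893, 0.2513]
eef_rot: [3.113, -0.418, -0.001]
wrist_force: [1.1, -0.2, -3.5]
opening: 0.0132
finger_force: 59.1
```

```bash
cat > tip.py <<'E'
from h import *
np.set_printoptions(precision=4,suppress=True)
D=np.array([np.cos(np.radians(165)),np.sin(np.radians(165))]); N=np.array([-D[1],D[0]])
PIN=np.array([.5605,.1795]); C=PIN+.007*D
def where():
    o=robot.get_obs(); q=o['ee_pos'][:2]-C
    R=Ro.from_rotvec(o['eef_rot']).as_matrix()
    print('t',o['time_s'],'ahead',q@D*1e3,'lat',q@N*1e3,'tcpz',o['ee_pos'][2]*1e3,'yaw',np.degrees(np.arctan2(R[1,1],R[0,1])),'F',o['wrist_force'])
    return q@D*1e3,o['ee_pos'][2]*1e3
def path(s,ths):
    X=s*np.cos(ths)+77*np.sin(ths); Z=200-s*np.sin(ths)+77*np.cos(ths)-52
    return np.c_[X,Z]
def pitch():
    """fit pan wall/side: print slope of white points near the pan in the vertical plane along D (scene cam)"""
    o=robot.get_obs(); P,col,uv=cloud('scene'); q=P-np.array([*C,0]); a=q[:,:2]@D; b=q[:,:2]@N
    g=(o['ee_pos'][:2]-C)@D
    k=(abs(b)<.05)&(a>g-.11)&(a<g+.11)&(P[:,2]<o['ee_pos'][2]+.075)&(P[:,2]>o['ee_pos'][2]+.035)&(col.max(1)<70)
    return a[k]-g,P[k,2]-o['ee_pos'][2]
E
python3 - <<'E'
from tip import *
x,z=where()
th=np.radians(np.arange(0,52,3)); p=path(33,th)
prev=np.array([x,z])
for t,q in zip(np.degrees(th),p):
    print(round(t),q.round(1),'row x',round(-(q-prev)[0]/800,4),'z',round(-(q-prev)[1]/800,4)); prev=q
E
```

```text
t 14.85 ahead 32.558950500331136 lat 0.5021766173797196 tcpz 251.26623675622918 yaw -105.29431474021624 F [ 1.0744 -0.1706 -3.4838]
0 [ 33. 225.] row x -0.0006 z 0.0328
3 [ 37.  223.2] row x -0.005 z 0.0023
6 [ 40.9 221.1] row x -0.0049 z 0.0025
9 [ 44.6 218.9] row x -0.0047 z 0.0028
12 [ 48.3 216.5] row x -0.0046 z 0.003
15 [ 51.8 213.8] row x -0.0044 z 0.0033
18 [ 55.2 211. ] row x -0.0042 z 0.0035
21 [ 58.4 208.1] row x -0.004 z 0.0037
24 [ 61.5 204.9] row x -0.0038 z 0.0039
27 [ 64.4 201.6] row x -0.0036 z 0.0041
30 [ 67.1 198.2] row x -0.0034 z 0.0043
33 [ 69.6 194.6] row x -0.0032 z 0.0045
36 [ 72.  190.9] row x -0.0029 z 0.0046
39 [ 74.1 187.1] row x -0.0027 z 0.0048
42 [ 76.  183.1] row x -0.0024 z 0.0049
45 [ 77.8 179.1] row x -0.0022 z 0.005
48 [ 79.3 175. ] row x -0.0019 z 0.0051
51 [ 80.6 170.8] row x -0.0016 z 0.0052
```

Call:
{"name": "arm_command", "arguments": {
  "motion": [0,0,0.015,0,1,0,0,0.012,0,1,0,0,0.005,0,1,-0.005,0,0.0023,0,1,-0.0049,0,0.0025,0,1,-0.0047,0,0.0028,0,1]
}}

```text
time_s: 15.45
ee_pos: [0.5116, 0.1916, 0.2212]
eef_rot: [-3.113, 0.422, -0.004]
wrist_force: [3.4, -1.3, 5.7]
opening: 0.0132
finger_force: 60.6
```

```bash
cat >> tip.py <<'E'
def slope():
    x,z=pitch(); k=abs(x)<.06
    A=np.polyfit(x[k],z[k],1); print('bar pts',k.sum(),'slope deg',np.degrees(np.arctan(A[0])))
    o=robot.get_obs(); P,col,uv=cloud('scene'); q=P-np.array([*C,0]); a=(q[:,:2]@D-(o['ee_pos'][:2]-C)@D); b=q[:,:2]@N
    k=(abs(b)<.045)&(abs(a)<.11)&(P[:,2]<o['ee_pos'][2]+.06)&(P[:,2]>.165)&(col.min(1)>120)
    for lo in np.arange(-.1,.1,.02):
        s=k&(a>=lo)&(a<lo+.02)
        if s.sum()>5: print(round(lo,2),s.sum(),'wall top dz mm',(np.percentile(P[s,2],97)-o['ee_pos'][2])*1e3,'min',(np.percentile(P[s,2],3)-o['ee_pos'][2])*1e3)
E
python3 - <<'E'
from tip import *
where(); slope()
E
```

```text
t 15.45 ahead 43.38769989544147 lat 0.9235991712099938 tcpz 221.18603455095544 yaw -105.43148197423358 F [ 3.3542 -1.3388  5.6626]
bar pts 360 slope deg -1.9040009790194152
-0.08 513 wall top dz mm 24.523887301729523 min -15.466241661032083
-0.06 244 wall top dz mm 49.91722706194862 min -17.565973321005206
-0.04 197 wall top dz mm 12.250471798326835 min -20.26529253879558
-0.02 366 wall top dz mm 48.672530783279825 min -22.262649000231864
0.0 373 wall top dz mm 21.1855331191452 min -24.131520770044602
0.02 324 wall top dz mm 39.00326938203291 min -23.912319329769144
0.04 231 wall top dz mm 5.976780431454359 min -23.71126619487135
0.06 101 wall top dz mm 5.356162500213257 min -24.647886910735522
```

The pan is pivoting in the grip, about 5° so far at under 10 N of contact. I'll carry on slowly so the balls gather at the ramp.

Call:
{"name": "arm_command", "arguments": {
  "motion": [-0.0046,0,0.003,0,1,-0.0044,0,0.0033,0,1,-0.0042,0,0.0035,0,1,0,0,0,0,1]
}}

```text
time_s: 15.95
ee_pos: [0.5008, 0.1947, 0.2132]
eef_rot: [-3.113, 0.421, -0.003]
wrist_force: [0.8, -0.1, 5.8]
opening: 0.0129
finger_force: 62.0
```

```bash
python3 - <<'E'
from tip import *
where(); slope()
E
```

```text
t 15.95 ahead 54.565698457316024 lat 0.7954705356047173 tcpz 213.22692933765134 yaw -105.40154804730085 F [ 0.8129 -0.0708  5.7556]
bar pts 347 slope deg -11.292385958146275
-0.1 95 wall top dz mm 4.695916507979625 min -5.965563618473113
-0.08 607 wall top dz mm 45.07775315057949 min -3.2787126426265525
-0.06 247 wall top dz mm 58.09712781639803 min -13.383772324698452
-0.04 262 wall top dz mm 16.405862537483163 min -18.297365594296096
-0.02 347 wall top dz mm 46.48929248662803 min -23.075827858593605
0.0 291 wall top dz mm 27.855965025819163 min -25.2790671164434
0.02 193 wall top dz mm 39.75380862771699 min -29.200304870389104
0.04 199 wall top dz mm -1.9433706135221218 min -33.191317819321995
```

Call:
{"name": "arm_command", "arguments": {
  "motion": [0.0024,0,0,0,1,0.0024,0,0,0,1,0.0024,0,0.0005,0,1,0.0024,0,0.0005,0,1,0,0,0,0,1,0,0,0,0,1]
}}

```text
time_s: 16.65
ee_pos: [0.5066, 0.1942, 0.2142]
eef_rot: [-3.109, 0.418, 0.001]
wrist_force: [-24.0, 7.3, 34.6]
opening: 0.0133
finger_force: 66.6
```

```bash
python3 - <<'E'
from tip import *
where(); slope()
E
```

```text
t 16.65 ahead 48.90426069996665 lat -0.20078960724996986 tcpz 214.24722458754331 yaw -105.32566889269005 F [-24.0455   7.2809  34.6063]
bar pts 346 slope deg -10.395593899711018
-0.1 20 wall top dz mm -1.0839446034681122 min -5.841017564012535
-0.08 659 wall top dz mm 43.99014881189822 min -5.771140152794452
-0.06 253 wall top dz mm 58.08607871103077 min -13.743691651523033
-0.04 269 wall top dz mm 16.911127291306144 min -17.825036859490744
-0.02 353 wall top dz mm 47.06892929260281 min -22.45194871619588
0.0 290 wall top dz mm 25.761301795705656 min -24.90725278544026
0.02 174 wall top dz mm 39.25455575785042 min -28.174937050467058
0.04 217 wall top dz mm -0.6054684676253808 min -31.732552639766432
0.06 7 wall top dz mm -1.7660467208972797 min -18.84455445135702
```

Sliding on the pin sticks, so I'll lift clear, move the contact nearer to the grip, and tip again without sliding.

Call:
{"name": "arm_command", "arguments": {
  "motion": [-0.003,0,-0.006,0,1,0,0,-0.01,0,1,0.006,0,0,0,1,0.008,0,0,0,1,0,0,0,0,1]
}}

```text
time_s: 17.25
ee_pos: [0.5174, 0.1899, 0.2238]
eef_rot: [3.113, -0.421, -0.001]
wrist_force: [-0.0, 0.1, -2.0]
opening: 0.0134
finger_force: 61.2
```

```bash
python3 - <<'E'
from tip import *
x,z=where(); slope()
th=np.radians([10,12,15,18,20,22,24,26,28,31,34,37,40,43,46,49,51]); p=path(22,th)
prev=np.array([x,z])
for t,q in zip(np.degrees(th),p):
    print(round(t),q.round(1),'row x',round(-(q-prev)[0]/800,4),'z',round(-(q-prev)[1]/800,4)); prev=q
E
```

```text
t 17.25 ahead 37.35538029316499 lat 1.1343258358910602 tcpz 223.7796423065243 yaw -105.3956616148363 F [-0.0343  0.102  -2.0428]
bar pts 354 slope deg -10.461510076430404
-0.1 9 wall top dz mm -1.809972599964016 min -6.015610508818881
-0.08 672 wall top dz mm 43.79588637253987 min -6.430043582939554
-0.06 272 wall top dz mm 57.15872099784511 min -14.64096490301811
-0.04 283 wall top dz mm 16.064775162872856 min -18.56054194946316
-0.02 368 wall top dz mm 45.824703874456226 min -22.666759688577425
0.0 300 wall top dz mm 27.490488320685042 min -24.97572988465177
0.02 182 wall top dz mm 39.53105028406381 min -29.115962094216684
0.04 215 wall top dz mm -0.2866401197697266 min -29.95326256003486
0.06 6 wall top dz mm -2.74540137422849 min -20.71043068741235
10 [ 35. 220.] row x 0.0029 z 0.0047
12 [ 37.5 218.7] row x -0.0031 z 0.0016
15 [ 41.2 216.7] row x -0.0046 z 0.0026
18 [ 44.7 214.4] row x -0.0044 z 0.0028
20 [ 47.  212.8] row x -0.0029 z 0.002
22 [ 49.2 211.2] row x -0.0028 z 0.0021
24 [ 51.4 209.4] row x -0.0027 z 0.0022
26 [ 53.5 207.6] row x -0.0026 z 0.0023
28 [ 55.6 205.7] row x -0.0026 z 0.0024
31 [ 58.5 202.7] row x -0.0037 z 0.0037
34 [ 61.3 199.5] row x -0.0035 z 0.0039
37 [ 63.9 196.3] row x -0.0033 z 0.0041
40 [ 66.3 192.8] row x -0.003 z 0.0043
43 [ 68.6 189.3] row x -0.0028 z 0.0044
46 [ 70.7 185.7] row x -0.0026 z 0.0046
49 [ 72.5 181.9] row x -0.0023 z 0.0047
51 [ 73.7 179.4] row x -0.0014 z 0.0032
```

Call:
{"name": "arm_command", "arguments": {
  "motion": [0,0,0.0063,0,1,-0.0046,0,0.0026,0,1,-0.0044,0,0.0028,0,1,-0.0029,0,0.002,0,1,-0.0028,0,0.0021,0,1,0,0,0,0,1]
}}

```text
time_s: 17.95
ee_pos: [0.5053, 0.1937, 0.2125]
eef_rot: [-3.113, 0.419, -0.003]
wrist_force: [1.6, -0.2, 6.3]
opening: 0.0131
finger_force: 63.2
```

```bash
python3 - <<'E'
from tip import *
where(); slope()
E
```

```text
t 17.95 ahead 50.05208412729175 lat 0.5479126631741552 tcpz 212.4980167521083 yaw -105.33090731124467 F [ 1.6044 -0.1619  6.2732]
bar pts 335 slope deg -15.28951488573253
-0.1 197 wall top dz mm 13.994143380847895 min -1.806557068039144
-0.08 541 wall top dz mm 49.38919591037713 min -1.0730614498604962
-0.06 243 wall top dz mm 58.81227963835842 min -12.47172308763428
-0.04 258 wall top dz mm 16.62454060609117 min -17.63782590790716
-0.02 358 wall top dz mm 48.21175110004347 min -23.56598074701674
0.0 276 wall top dz mm 28.244949509055512 min -25.23999117470696
0.02 186 wall top dz mm 38.80893495556395 min -31.549336511995847
0.04 167 wall top dz mm -3.7250307774346068 min -33.431339242573635
```

Call:
{"name": "arm_command", "arguments": {
  "motion": [-0.0027,0,0.0022,0,1,-0.0013,0,0.0011,0,1,-0.0013,0,0.0012,0,1,-0.0013,0,0.0012,0,1,-0.0013,0,0.0012,0,1,-0.0013,0,0.0012,0,1,-0.0013,0,0.0013,0,1,0,0,0,0,1]
}}

```text
time_s: 18.85
ee_pos: [0.4973, 0.196, 0.2051]
eef_rot: [-3.113, 0.419, -0.003]
wrist_force: [0.3, -0.5, 8.3]
opening: 0.0126
finger_force: 65.3
```

Call:
{"name": "arm_command", "arguments": {
  "motion": [-0.0018,0,0.0019,0,1,-0.0018,0,0.0019,0,1,-0.0018,0,0.0019,0,1,-0.0018,0,0.002,0,1,0,0,0,0,1]
}}

```text
time_s: 19.35
ee_pos: [0.4915, 0.1976, 0.1988]
eef_rot: [-3.113, 0.419, -0.002]
wrist_force: [-1.6, 0.3, 8.2]
opening: 0.0132
finger_force: 67.0
```

```bash
python3 - <<'E'
from tip import *
where(); slope()
m,im,d=snap('scene','pour'); cv2.imwrite('pics/pour.png',cv2.resize(im[150:310,320:480,::-1],None,fx=3.7,fy=3.7))
E
```

```text
t 19.35 ahead 64.35370586629362 lat 0.41368441619783736 tcpz 198.76568547936736 yaw -105.3287960826766 F [-1.6187  0.2521  8.1627]
bar pts 218 slope deg -27.27718911460581
-0.1 524 wall top dz mm 43.65719761216141 min 17.33799780679296
-0.08 321 wall top dz mm 58.057414640100276 min 7.936407840714116
-0.06 171 wall top dz mm 34.06006911388776 min -6.220716644243895
-0.04 228 wall top dz mm 21.32760889870444 min -19.12042305694342
-0.02 337 wall top dz mm 45.68053667021715 min -25.909298850622626
0.0 309 wall top dz mm 27.87436733323348 min -29.157336228785134
0.02 181 wall top dz mm 31.679411413021523 min -32.46514651464058
0.04 13 wall top dz mm -17.205792822395484 min -25.017334923445656
```

View pics/pour.png

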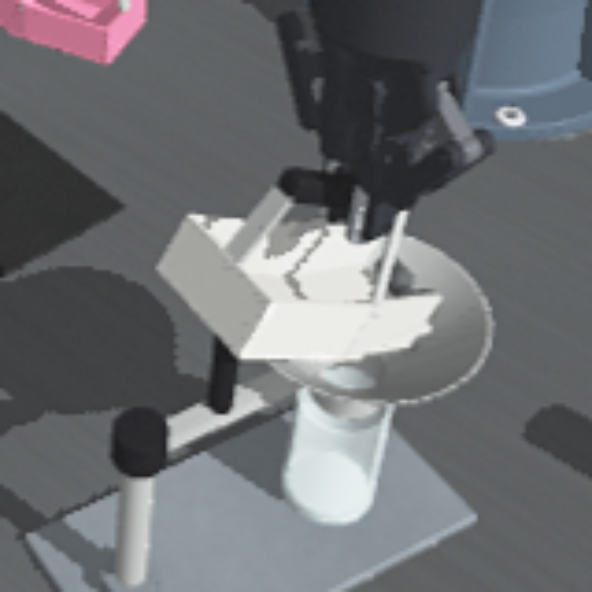

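The crop shows the pan tipped about 30° on the pin, with the balls at the ramp near (400,280) and the lip over the funnel. I'll continue to tip slowly.

Call:
{"name": "arm_command", "arguments": {
  "motion": [-0.0018,0,0.002,0,1,-0.0018,0,0.002,0,1,-0.0017,0,0.002,0,1,-0.0017,0,0.0021,0,1,-0.0015,0,0.0021,0,1,-0.0015,0,0.0022,0,1,-0.0014,0,0.0022,0,1,-0.0014,0,0.0022,0,1]
}}

```text
time_s: 20.3
ee_pos: [0.4818, 0.2003, 0.1856]
eef_rot: [-3.112, 0.419, -0.003]
wrist_force: [-2.5, 1.0, 8.7]
opening: 0.0129
finger_force: 70.8
```

Call:
{"name": "arm_command", "arguments": {
  "motion": [-0.0013,0,0.0023,0,1,-0.0013,0,0.0023,0,1,-0.0012,0,0.0023,0,1,-0.0011,0,0.0024,0,1,-0.001,0,0.0024,0,1,-0.001,0,0.0025,0,1,-0.0008,0,0.0025,0,1,0,0,0,0,1]
}}

```text
time_s: 21.1
ee_pos: [0.4762, 0.2024, 0.1735]
eef_rot: [-3.111, 0.418, -0.005]
wrist_force: [-8.0, -0.1, 25.9]
opening: 0.0129
finger_force: 75.4
```

```bash
python3 - <<'E'
from tip import *
x,z=where(); slope()
h=z+52-200; print('theta',np.degrees(np.arctan2(x,h)-np.arccos(77/np.hypot(x,h))))
for c in ['scene','top']:
    m,im,d=snap(c)
    for i in range(6):
        for r in robot.mark_of(c,f'ball{i}_center')[:6]:
            print(c,i,round(r['p'],2),np.round(r['uv'],1),at_d(m,r['uv'],d[int(r['uv'][1]),int(r['uv'][0])]))
        break
E
```

```text
t 21.1 ahead 80.35877377674903 lat -0.2945134434975214 tcpz 173.46916480994759 yaw -105.32271950561837 F [-8.0287 -0.1087 25.9292]
bar pts 147 slope deg -33.936475205966026
-0.1 449 wall top dz mm 59.58014716853594 min 38.40677304180523
-0.08 144 wall top dz mm 58.55079641076577 min 13.090224020872537
-0.06 163 wall top dz mm 48.088338135806346 min -5.309308698285248
-0.04 131 wall top dz mm 26.00721819510385 min -5.639272488656088
-0.02 187 wall top dz mm 50.888741048727816 min -7.249342743021803
0.0 34 wall top dz mm 27.116126531537304 min -7.7399993073115345
theta 48.39702116310379
scene 0 0.2 [407.9 279.9] [0.4958 0.2126 0.0452]
top 0 0.74 [207.9 207.1] [0.468  0.1564 0.3076]
```

The force is rising near 48°, which may be the lip touching the cone, so I stop here. I'll lift a little, let the balls run, and check the weight.

Call:
{"name": "arm_command", "arguments": {
  "motion": [0,0,-0.005,0,1,0,0,-0.01,0,1,0,0,-0.01,0,1,0,0,0,0,1,0,0,0,0,1,0,0,0,0,1]
}}

```text
time_s: 22.0
ee_pos: [0.4756, 0.2015, 0.1909]
eef_rot: [3.113, -0.42, -0.001]
wrist_force: [0.3, 0.3, -2.4]
opening: 0.0132
finger_force: 71.5
```

```bash
python3 - <<'E'
from tip import *
x,z=where()
F=[]
for i in range(4):
    m,im,d=snap('scene'); F.append(robot.get_obs()['wrist_force'])
print('F',np.mean(F,0))
slope()
cv2.imwrite('pics/jar.png',np.vstack([cv2.resize(im[140:310,330:480,::-1],None,fx=3.4,fy=3.4)]))
def blobs(c,z):
    m,im,d=snap(c)
    for r in robot.regions_of(c,'ball0_center')[:10]: print(c,round(r['p'],2),np.round(r['uv'],1),r['pixels'].sum(),at_z(m,r['uv'],z))
blobs('scene',.03)
E
```

```text
t 22.0 ahead 80.69255693986275 lat 0.7444947507693335 tcpz 190.93511598062065 yaw -105.3507959825446 F [ 0.3074  0.2863 -2.3518]
F [ 0.1846 -0.2216 -1.6711]
bar pts 165 slope deg -35.48234100650691
-0.1 499 wall top dz mm 59.46782760702385 min 36.771789509590704
-0.08 160 wall top dz mm 58.13270560094111 min 12.85678235146348
-0.06 160 wall top dz mm 47.3863148353445 min -6.22368359477285
-0.04 161 wall top dz mm 25.463050938452664 min -19.54941678492503
-0.02 253 wall top dz mm 49.99154499824082 min -23.680675029429832
0.0 109 wall top dz mm 27.602371592477386 min -24.939421361735548
0.02 7 wall top dz mm 18.516079285348734 min -25.150686482158484
```

View pics/jar.png

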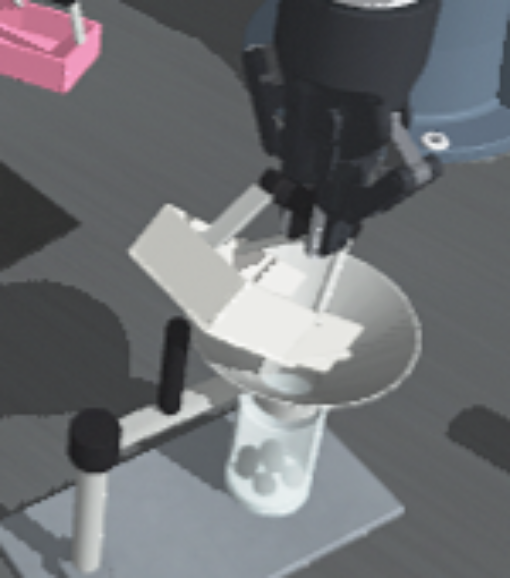

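The jar holds a cluster of balls at about (265,465) in the crop. The mean vertical force of -1.67 N fits the empty pan, which weighs 1.77 N. I'll lift away and check the pan and funnel numerically for stragglers.

Call:
{"name": "arm_command", "arguments": {
  "motion": [0,0,-0.03,0,1,0,0,-0.045,0,1,0,0,-0.045,0,1,0,0.03,-0.02,0,1,0,0.05,0,0,1,0,0.06,0,0,1,0,0.06,0,0,1,0,0.03,0,0,1]
}}

```text
time_s: 23.2
ee_pos: [0.4259, 0.0216, 0.3037]
eef_rot: [3.113, -0.422, 0.001]
wrist_force: [0.5, 0.3, -1.9]
opening: 0.0129
finger_force: 71.4
```

```bash
python3 - <<'E'
from tip import *
o=robot.get_obs(); print(o['time_s'],o['ee_pos'],o['joint_positions'])
F=[]
for c in ['scene','top','wrist']:
    m,im,d=snap(c); F.append(robot.get_obs()['wrist_force'])
    for r in robot.regions_of(c,'ball0_center')[:10]:
        u,v=np.round(r['uv']).astype(int); print(c,round(r['p'],2),r['uv'],r['pixels'].sum(),at_d(m,(u,v),d[v,u]),im[v,u])
    for k,z in {'stand_hinge':.12,'funnel_mouth':.16,'funnel_handle':.2,'jar':.008}.items():
        for r in robot.mark_of(c,k)[:1]: print(c,k,round(r['p'],2),np.round(r['uv'],1),at_z(m,r['uv'],z)[:2])
print(np.mean(F,0))
# funnel interior: points within 62mm of mouth, darker or higher than cone
P,col,uv=cloud('top'); q=P[:,:2]-np.array([.4735,.2027]); r=np.hypot(*q.T); z=P[:,2]
k=(r<.06)&(z>.09)
cone=.113+np.maximum(r-.018,0)
print('funnel pts',k.sum(),'above cone>8mm',(k&(z>cone+.008)&(r>.02)).sum(),'hole pts z',np.round(np.percentile(z[r<.015],[0,50,100]),3))
# anything ball-like on the bench / elsewhere
b=(z>.008)&(z<.03)&(col.max(1)<110)
print('low dark pts',b.sum())
E
```

```text
23.2 [0.4259 0.0216 0.3037] [ 0.0511  0.0666  0.0535  1.5571 -0.0006 -2.8212]
scene stand_hinge 0.69 [357.9 274.7] [0.608  0.1662]
scene funnel_mouth 0.61 [417.5 233.7] [0.4732 0.2018]
scene funnel_handle 0.75 [383.2 234.1] [0.555  0.1767]
scene jar 0.64 [409.8 281.2] [0.4685 0.2034]
top 0.26 [366.8, 213.9] 5499 [ 0.467  -0.1529  0.0048] [50 52 52]
wrist stand_hinge 0.62 [163.9  54.6] [0.6076 0.1622]
wrist funnel_mouth 0.55 [159.7 182.9] [0.4723 0.206 ]
wrist funnel_handle 0.58 [123.4  96.9] [0.5604 0.1785]
wrist jar 0.56 [210.6 160.7] [0.4721 0.2032]
[ 0.0576 -0.6991 -1.0067]Traceback (most recent call last):
  File "<stdin>", line 15, in <module>
    return _quantile_unchecked(
        a, q, axis, out, overwrite_input, method, keepdims, weights)
    return _ureduce(a,
                    func=_quantile_ureduce_func,
    ...<5 lines>...
                    overwrite_input=overwrite_input,
                    method=method)
    r = func(a, **kwargs)
    result = _quantile(arr,
                       quantiles=q,
    ...<2 lines>...
                       out=out,
                       weights=wgt)
    slices_having_nans = np.isnan(arr[-1, ...])
                                  ~~~^^^^^^^^^
IndexError: index -1 is out of bounds for axis 0 with size 0
```

```bash
python3 - <<'E'
from tip import *
P,col,uv=cloud('top')
k=(P[:,2]>-.004)&(P[:,2]<.012)&(col.max(1)<62)&(abs(P[:,0]-.465)<.15)&(abs(P[:,1]+.147)<.12)
mask=np.zeros((400,640),np.uint8); mask[uv[k,1],uv[k,0]]=1
n,lab,st,ce=cv2.connectedComponentsWithStats(cv2.morphologyEx(mask,cv2.MORPH_OPEN,np.ones((3,3),np.uint8)))
i=1+np.argmax(st[1:,4]); sel=k&(lab[uv[:,1],uv[:,0]]==i)
Q=(P[sel,:2]*1000).astype(np.float32); print(sel.sum(),cv2.minAreaRect(Q),Q.mean(0))
for c in ['top','scene']:
    m,im,d=snap(c)
    for r in robot.mark_of(c,'mat')[:1]: print(c,r['p'],at_z(m,r['uv'],0.0))
    for r in robot.regions_of(c,'mat')[:1]:
        v,u=np.nonzero(r['pixels']); X=np.array([at_z(m,(a,b),.004)[:2]*1000 for a,b in zip(u,v)],np.float32); print('region',c,r['p'],len(u),cv2.minAreaRect(X),X.mean(0))
s=plan([.5205,-.122,.2],-245,17,None,True)
E
```

```text
5397 ((466.854248046875, -147.28350830078125), (160.2212371826172, 219.16795349121094), 83.9673080444336) [ 466.3281 -146.7923]
top 0.72 [ 0.4641 -0.1479  0.    ]
region top 0.66 5700 ((465.4083557128906, -146.1595916748047), (165.25057983398438, 225.33087158203125), 83.91637420654297) [ 465.8682 -146.7578]
scene 0.97 [ 0.4635 -0.1461 -0.    ]
region scene 0.66 3346 ((464.162353515625, -149.4607391357422), (164.26097106933594, 222.40113830566406), 83.54405975341797) [ 470.5487 -145.834 ]
[0.0095, 0.0085, 0.0076, 0.0913]
[0.0106, 0.0071, 0.0076, 0.0913]
[0.0115, 0.0055, 0.0076, 0.0913]
[0.0122, 0.0038, 0.0076, 0.0913]
[0.0126, 0.002, 0.0076, 0.0913]
[0.0127, 0.0002, 0.0076, 0.0913]
[0.0126, -0.0016, 0.0076, 0.0913]
[0.0123, -0.0034, 0.0076, 0.0913]
[0.0117, -0.0051, 0.0076, 0.0913]
[0.0108, -0.0067, 0.0076, 0.0913]
[0.0098, -0.0082, 0.0076, 0.0913]
[0.0085, -0.0095, 0.0076, 0.0913]
[0.007, -0.0106, 0.0076, 0.0913]
[0.0054, -0.0115, 0.0076, 0.0913]
[0.0037, -0.0122, 0.0076, 0.0913]
[0.002, -0.0126, 0.0076, 0.0913]
[0.0001, -0.0128, 0.0076, 0.0913]
yaw -105.3 -> -245.0 step mm 11.9 deg -8.21
```

```bash
python3 - <<'E'
from h import *
s=plan([.5259,-.1533,.15],-276,20,None,True)
E
```

```text
[0.0089, 0.0091, 0.0096, 0.0948]
[0.0101, 0.0076, 0.0096, 0.0948]
[0.0112, 0.006, 0.0096, 0.0948]
[0.0119, 0.0043, 0.0096, 0.0948]
[0.0124, 0.0025, 0.0096, 0.0948]
[0.0127, 0.0006, 0.0096, 0.0948]
[0.0126, -0.0013, 0.0096, 0.0948]
[0.0123, -0.0031, 0.0096, 0.0948]
[0.0117, -0.0049, 0.0096, 0.0948]
[0.0108, -0.0066, 0.0096, 0.0948]
[0.0098, -0.0081, 0.0096, 0.0948]
[0.0084, -0.0095, 0.0096, 0.0948]
[0.0069, -0.0106, 0.0096, 0.0948]
[0.0053, -0.0115, 0.0096, 0.0948]
[0.0035, -0.0122, 0.0096, 0.0948]
[0.0017, -0.0126, 0.0096, 0.0948]
[-0.0002, -0.0127, 0.0096, 0.0948]
[-0.0021, -0.0125, 0.0096, 0.0948]
[-0.0039, -0.0121, 0.0096, 0.0948]
[-0.0057, -0.0113, 0.0096, 0.0948]
yaw -105.3 -> -276.0 step mm 12.7 deg -8.53
```

Call:
{"name": "arm_command", "arguments": {
  "motion": [0.0089,0.0091,0.0096,0.0948,1,0.0101,0.0076,0.0096,0.0948,1,0.0112,0.006,0.0096,0.0948,1,0.0119,0.0043,0.0096,0.0948,1,0.0124,0.0025,0.0096,0.0948,1,0.0127,0.0006,0.0096,0.0948,1,0.0126,-0.0013,0.0096,0.0948,1,0.0123,-0.0031,0.0096,0.0948,1]
}}

```text
time_s: 25.3
ee_pos: [0.4669, -0.0471, 0.2415]
eef_rot: [-2.335, 2.101, -0.0]
wrist_force: [0.1, 0.6, -2.5]
opening: 0.0126
finger_force: 71.5
```

Call:
{"name": "arm_command", "arguments": {
  "motion": [0.0117,-0.0049,0.0096,0.0948,1,0.0108,-0.0066,0.0096,0.0948,1,0.0098,-0.0081,0.0096,0.0948,1,0.0084,-0.0095,0.0096,0.0948,1,0.0069,-0.0106,0.0096,0.0948,1,0.0053,-0.0115,0.0096,0.0948,1,0.0035,-0.0122,0.0096,0.0948,1,0.0017,-0.0126,0.0096,0.0948,1]
}}

```text
time_s: 26.1
ee_pos: [0.5064, -0.118, 0.18]
eef_rot: [-0.754, 3.05, 0.0]
wrist_force: [0.2, 0.5, -1.6]
opening: 0.0128
finger_force: 71.5
```

Call:
{"name": "arm_command", "arguments": {
  "motion": [-0.0002,-0.0127,0.0096,0.0948,1,-0.0021,-0.0125,0.0096,0.0948,1,-0.0039,-0.0121,0.0096,0.0948,1,-0.0057,-0.0113,0.0096,0.0948,1,0,0,0,0,1]
}}

```text
time_s: 26.6
ee_pos: [0.5257, -0.1537, 0.1486]
eef_rot: [-0.17, -3.136, -0.0]
wrist_force: [-1.3, -0.6, -2.5]
opening: 0.0132
finger_force: 71.4
```

```bash
cat > put.py <<'E'
from h import *
np.set_printoptions(precision=4,suppress=True)
a=np.radians(-6); D2=np.array([np.cos(a),np.sin(a)]); N2=np.array([-D2[1],D2[0]]); MC=np.array([.4662,-.1470])
def where2():
    o=robot.get_obs(); q=o['ee_pos'][:2]-MC; R=Ro.from_rotvec(o['eef_rot']).as_matrix()
    print('t',o['time_s'],'along',q@D2*1e3,'lat',q@N2*1e3,'z',o['ee_pos'][2]*1e3,'yaw y',np.degrees(np.arctan2(R[1,1],R[0,1])),'F',o['wrist_force'],'open',o['opening'])
def profile(c):
    o=robot.get_obs(); P,col,uv=cloud(c); q=P[:,:2]-o['ee_pos'][:2]; al=q@D2; la=q@N2
    k=(abs(al)<.11)&(abs(la)<.045)&(P[:,2]<o['ee_pos'][2]+.075)&(P[:,2]>.012)&(col.min(1)>110)
    for lo in np.arange(-.1,.1,.02):
        s=k&(al>=lo)&(al<lo+.02)
        if s.sum()>5: print(c,round(lo,2),s.sum(),'dz mm',(np.percentile(P[s,2],[2,97])-o['ee_pos'][2])*1e3)
E
python3 - <<'E'
from put import *
where2(); profile('scene'); profile('top')
# funnel + jar check from top now
P,col,uv=cloud('top'); q=P[:,:2]-np.array([.4735,.2027]); r=np.hypot(*q.T); z=P[:,2]
k=(r<.06)&(z>.085)
cone=.113+np.maximum(r-.018,0)
print('funnel pts',k.sum(),'above cone>6mm',(k&(z>cone+.006)&(r>.02)).sum(),'centre z',np.sort(z[r<.02])[::max(1,(r<.02).sum()//6)] if (r<.02).any() else None)
for c in ['top','scene']:
    m,im,d=snap(c)
    for r in robot.regions_of(c,'ball0_center')[:10]:
        u,v=np.round(r['uv']).astype(int); print(c,round(r['p'],2),r['uv'],r['pixels'].sum(),at_d(m,(u,v),d[v,u]),im[v,u])
    print(c,[(k,round(r['p'],2),at_z(m,r['uv'],zz)[:2]) for k,zz in {'funnel_mouth':.16,'funnel_handle':.2,'jar':.008}.items() for r in robot.mark_of(c,k)[:1]])
E
```

```text
t 26.6 along 59.88661555157187 lat -0.43565026234582105 z 148.59773903183563 yaw y 83.81054653682644 F [-1.3056 -0.6382 -2.4691] open 0.013228606450393598
scene -0.1 137 dz mm [29.3071 56.9123]
scene -0.08 317 dz mm [11.0887 68.7911]
scene -0.06 292 dz mm [-8.2766 46.6833]
scene -0.04 205 dz mm [-22.0838  29.9548]
scene -0.02 266 dz mm [-35.8966  19.6524]
scene 0.0 293 dz mm [-39.7569  56.296 ]
scene 0.02 26 dz mm [-30.8972  32.1672]
top -0.06 7 dz mm [ 6.7481 26.8631]
top -0.04 21 dz mm [-12.3972  27.1318]
top -0.02 25 dz mm [-30.0092  17.2871]
funnel pts 2256 above cone>6mm 26 centre z [0.0126 0.0258 0.096  0.1045 0.1104 0.1166 0.119 ]
top 0.58 [204.2, 102.4] 942 [0.7572 0.2687 0.0057] [141 156 155]
top [('funnel_mouth', 0.75, array([0.4828, 0.2024])), ('funnel_handle', 0.56, array([0.5651, 0.1737])), ('jar', 0.61, array([0.475, 0.196]))]
scene [('funnel_mouth', 0.77, array([0.4712, 0.2035])), ('jar', 0.66, array([0.47  , 0.2011]))]
```

The pan still stands tilted at about 44°, and the funnel looks clear down through the spout. I'll lower the lip onto the mat and draw the grip backwards to lay the pan flat.

Call:
{"name": "arm_command", "arguments": {
  "motion": [0,0,0.04,0,1,0,0,0.045,0,1,0,0,0.035,0,1,0,0,0.008,0,1,0.005,0,0.002,0,1,0.0052,0,0.0012,0,1,0,0,0,0,1]
}}

```text
time_s: 27.95
ee_pos: [0.5214, -0.153, 0.0482]
eef_rot: [0.163, 3.129, -0.002]
wrist_force: [1.9, 1.6, 32.1]
opening: 0.013
finger_force: 83.8
```

```bash
python3 - <<'E'
from put import *
where2(); profile('scene')
E
```

```text
t 27.95 along 55.55059083495616 lat -0.16063360595117987 z 48.206564249808345 yaw y 84.03427740697255 F [ 1.9     1.5531 32.0779] open 0.013033147256557976
scene -0.1 134 dz mm [30.0093 60.7773]
scene -0.08 246 dz mm [14.1704 70.9833]
scene -0.06 221 dz mm [-3.152  47.4825]
scene -0.04 163 dz mm [-16.6396  31.3957]
scene -0.02 209 dz mm [-30.5243  23.151 ]
scene 0.0 265 dz mm [-31.2195  58.9967]
scene 0.02 35 dz mm [-27.7408  36.4383]
```

Call:
{"name": "arm_command", "arguments": {
  "motion": [0.005,0,0,0,1,0.005,0,0.0005,0,1,0,0,0,0,1]
}}

```text
time_s: 28.3
ee_pos: [0.5125, -0.152, 0.0469]
eef_rot: [0.163, 3.131, -0.002]
wrist_force: [1.2, 0.5, 23.1]
opening: 0.0136
finger_force: 80.9
```

```bash
python3 - <<'E'
from put import *
where2(); profile('scene')
E
```

```text
t 28.3 along 46.553472422744406 lat -0.1751323738716144 z 46.89920755638865 yaw y 84.03034367161122 F [ 1.2216  0.5041 23.0941] open 0.013564260029705214
scene -0.1 115 dz mm [25.6551 51.3954]
scene -0.08 232 dz mm [12.0212 68.9131]
scene -0.06 201 dz mm [-0.9552 45.6009]
scene -0.04 158 dz mm [-14.6502  30.9752]
scene -0.02 189 dz mm [-22.2301  22.4261]
scene 0.0 274 dz mm [-27.7869  60.714 ]
scene 0.02 106 dz mm [-28.3074  38.1358]
```

Call:
{"name": "arm_command", "arguments": {
  "motion": [0.005,0,0.0013,0,1,0.005,0,0.0013,0,1,0.005,0,0.0018,0,1,0.005,0,0.0018,0,1,0,0,0,0,1]
}}

```text
time_s: 28.85
ee_pos: [0.4953, -0.1502, 0.0409]
eef_rot: [0.164, 3.134, -0.001]
wrist_force: [-0.4, 0.0, 14.4]
opening: 0.0131
finger_force: 78.8
```

```bash
python3 - <<'E'
from put import *
where2(); profile('scene')
E
```

```text
t 28.85 along 29.317192629490496 lat -0.11482354362572783 z 40.911963035532665 yaw y 84.02220569306598 F [-0.3684  0.0285 14.3967] open 0.01308473771445434
scene -0.1 90 dz mm [15.497  38.9937]
scene -0.08 207 dz mm [ 6.8906 58.8504]
scene -0.06 185 dz mm [-3.0282 38.8661]
scene -0.04 144 dz mm [-10.6616  29.159 ]
scene -0.02 170 dz mm [-18.3913  23.6503]
scene 0.0 249 dz mm [-21.5201  58.0274]
scene 0.02 201 dz mm [-24.6397  41.871 ]
scene 0.04 37 dz mm [-21.1486  -2.906 ]
```

Call:
{"name": "arm_command", "arguments": {
  "motion": [0.0075,0,0.004,0,1,0.0075,0,0.0042,0,1,0.0075,0,0.002,0,1,0.0075,0,0.0015,0,1,0.0075,0,0.0018,0,1,0.0035,0,0.0015,0,1,0,0,0,0,1]
}}

```text
time_s: 29.6
ee_pos: [0.461, -0.1464, 0.0276]
eef_rot: [0.164, 3.137, -0.0]
wrist_force: [-0.5, 0.1, 8.7]
opening: 0.0128
finger_force: 79.6
```

```bash
python3 - <<'E'
from put import *
where2(); profile('scene'); profile('top')
E
```

```text
t 29.6 along -5.228473991748832 lat 0.06284557135460678 z 27.636894770352104 yaw y 84.00839315285943 F [-0.468   0.062   8.7054] open 0.012816553913452305
scene -0.08 234 dz mm [-4.089  47.8361]
scene -0.06 155 dz mm [-8.3654 27.3837]
scene -0.04 129 dz mm [-12.1136  23.5415]
scene -0.02 118 dz mm [-13.7959  21.5702]
scene 0.0 239 dz mm [-14.6902  56.926 ]
scene 0.02 183 dz mm [-13.7431  49.6158]
scene 0.04 174 dz mm [-14.7147  13.4503]
scene 0.06 15 dz mm [-5.4679 12.6757]
top -0.04 7 dz mm [-8.4864 14.5172]
top 0.02 19 dz mm [-11.2337  18.1301]
top 0.04 29 dz mm [-11.3263  14.122 ]
```

Call:
{"name": "arm_command", "arguments": {
  "motion": [0.001,0,0.003,0,1,0,0,0.003,0,1,0,0,0,0,1]
}}

```text
time_s: 30.0
ee_pos: [0.4598, -0.1463, 0.023]
eef_rot: [-0.164, -3.137, 0.0]
wrist_force: [-7.0, 0.7, 18.9]
opening: 0.0127
finger_force: 81.5
```

```bash
sed -i 's/>.012)/>.006)/' put.py; python3 - <<'E'
from put import *
where2(); profile('scene')
E
```

```text
t 30.0 along -6.403154964489642 lat 0.04579082767078259 z 22.994843298923982 yaw y 84.0122629607783 F [-6.9876  0.6776 18.8883] open 0.01273884328414792
scene -0.08 227 dz mm [-8.2976 43.036 ]
scene -0.06 154 dz mm [-10.4723  23.1329]
scene -0.04 130 dz mm [-14.8427  21.9854]
scene -0.02 126 dz mm [-14.038   20.1141]
scene 0.0 228 dz mm [-14.4596  53.0743]
scene 0.02 188 dz mm [-13.5087  51.3119]
scene 0.04 167 dz mm [-14.7452  17.3013]
scene 0.06 45 dz mm [-12.1171  17.2018]
```

Call:
{"name": "arm_command", "arguments": {
  "motion": [0.001,0,0.003,0,1,0,0,0.001,0,1,0,0,0,0,1]
}}

```text
time_s: 30.35
ee_pos: [0.4593, -0.1464, 0.0205]
eef_rot: [0.164, 3.137, -0.001]
wrist_force: [-11.8, 1.0, 30.1]
opening: 0.0127
finger_force: 82.8
```

```bash
python3 - <<'E'
from put import *
where2(); profile('scene')
E
```

```text
t 30.35 along -6.8919669563780905 lat -0.1183086800777419 z 20.520288916919796 yaw y 83.99777994640189 F [-11.7791   0.9803  30.0831] open 0.012737242044549523
scene -0.1 6 dz mm [-14.4052 -13.4086]
scene -0.08 224 dz mm [-10.4698  45.6078]
scene -0.06 146 dz mm [-11.9658  22.4991]
scene -0.04 119 dz mm [-12.9655  21.3063]
scene -0.02 123 dz mm [-13.6555  21.5248]
scene 0.0 229 dz mm [-12.9181  55.9231]
scene 0.02 187 dz mm [-12.2641  52.0921]
scene 0.04 171 dz mm [-13.0472  19.9316]
scene 0.06 54 dz mm [-10.7681  17.9621]
```

The pan is now within about 1° of flat. I'll ease the pressure, release it and rise.

Call:
{"name": "arm_command", "arguments": {
  "motion": [0,0,-0.003,0,1,0,0,0,0,0.6,0,0,0,0,0.4,0,0,0,0,0.4,0,0,-0.03,0,0.4,0,0,-0.06,0,0.4,0,0,-0.06,0,0.4,0,0,-0.06,0,0.4]
}}

```text
time_s: 31.2
ee_pos: [0.4591, -0.146, 0.1915]
eef_rot: [-0.164, -3.137, -0.0]
wrist_force: [1.7, -0.9, -0.1]
opening: 0.0513
finger_force: 0.0
```

```bash
python3 - <<'E'
from put import *
where2()
P,col,uv=cloud('scene'); q=P[:,:2]-MC; al=q@D2; la=q@N2; z=P[:,2]
near=(abs(al)<.12)&(abs(la)<.09)&(z<.1)
w=near&(col.min(1)>110)&(z>.006)
for lo in np.arange(-.1,.1,.02):
    s=w&(al>=lo)&(al<lo+.02)&(z<.05)
    if s.sum()>5: print(round(lo,2),s.sum(),'z',np.percentile(z[s],[2,97]).round(4))
b=near&(z>.077)&(col.max(1)<90)
X=np.c_[al,la,z][b]; cen=X.mean(0); W,V=np.linalg.eigh(np.cov(X[:,:2].T)); t=(X[:,:2]-cen[:2])@V[:,1]
print('bar',b.sum(),cen*1e3,'yaw rel',np.degrees(np.arctan2(V[1,1],V[0,1])),'ends',t.min(),t.max(),'mid along',(cen[:2]+V[:,1]*(t.min()+t.max())/2)*1e3,'slope',np.degrees(np.polyfit(X[:,0],X[:,2],1)[0]))
Q=np.c_[al,la][w&(z<.05)].astype(np.float32)*1000; print(cv2.minAreaRect(Q))
# rows to move to a look-out above the funnel
s=plan([.46,.0,.30],84,5,(robot.get_obs()['ee_pos'],84))
E
```

```text
t 31.2 along -7.150784302600451 lat 0.2987644571197898 z 191.4655153795411 yaw y 84.01301202513235 F [ 1.6799 -0.8896 -0.0787] open 0.05131275386970096
-0.1 20 z [0.0067 0.0393]
-0.08 256 z [0.0072 0.0415]
-0.06 172 z [0.007  0.0394]
-0.04 143 z [0.0066 0.0399]
-0.02 156 z [0.0066 0.0411]
0.0 187 z [0.0076 0.0437]
0.02 167 z [0.0078 0.0425]
0.04 178 z [0.0085 0.0419]
bar 212 [-21.2164   2.8752  86.7556] yaw rel -178.96289333243269 ends -0.04525524484203721 0.0491588822700394 mid along [-23.1679   2.8399] slope -0.3791221057244004
((-21.45018768310547, -9.513141632080078), (98.30597686767578, 164.74990844726562), 87.82122802734375)
[0.0043, 0.0364, -0.0253, 0.0]
[0.0043, 0.0364, -0.0253, 0.0]
[0.0043, 0.0364, -0.0253, 0.0]
[0.0043, 0.0364, -0.0253, 0.0]
[0.0043, 0.0364, -0.0253, 0.0]
yaw 84 -> 84 step mm 35.7 deg 0.0
```

```bash
cat >> put.py <<'E'
def panpose(c):
    P,col,uv=cloud(c); q=P[:,:2]-MC; al=q@D2; la=q@N2; z=P[:,2]
    near=(abs(al)<.12)&(abs(la)<.09)&(z<.1)
    w=near&(col.min(1)>110)&(z>.03)&(z<.045)
    print(c,w.sum(),'wall-top rect mm',cv2.minAreaRect(np.c_[al,la][w].astype(np.float32)*1000))
    b=near&(z>.077)&(z<.095)&(col.max(1)<90)
    print(' bar',b.sum(),cv2.minAreaRect(np.c_[al,la][b].astype(np.float32)*1000),'z',z[b].mean())
E
python3 - <<'E'
from put import *
for c in ['wrist','top','scene']: panpose(c)
E
```

```text
wrist 922 wall-top rect mm ((-11.981437683105469, 1.5141220092773438), (138.61111450195312, 70.10699462890625), 1.3235634565353394)
 bar 1099 ((-24.462642669677734, 1.4516820907592773), (91.5968246459961, 12.996437072753906), 0.7157171368598938) z 0.08792970878021156
top 79 wall-top rect mm ((-14.125175476074219, 30.977766036987305), (140.39312744140625, 28.76723861694336), 9.867574691772461)
 bar 17 ((-40.52128601074219, 7.597069263458252), (48.12199401855469, 2.7375669479370117), 2.406468629837036) z 0.08561198466890879
scene 344 wall-top rect mm ((-12.137359619140625, 1.8138198852539062), (143.69947814941406, 72.63255310058594), 2.2782857418060303)
 bar 212 ((-23.959823608398438, 0.8333158493041992), (94.35762023925781, 17.124980926513672), 1.3457828760147095) z 0.08677286857274417
```

The pan is flat but sits 12 mm behind the middle of the mat, so I'll grip it again and shift it.

Call:
{"name": "arm_command", "arguments": {
  "motion": [0,0,0.06,0,0.4,0,0,0.06,0,0.4,0,0,0.055,0,0.4,0,0,0.028,0,0.4,0,0,0,0,1,0,0,0,0,1,0,0,0,0,1,0,0,0,0,1]
}}

```text
time_s: 32.2
ee_pos: [0.4605, -0.1464, 0.0285]
eef_rot: [0.164, 3.136, -0.001]
wrist_force: [-0.2, 0.7, -1.7]
opening: 0.0128
finger_force: 60.9
```

Call:
{"name": "arm_command", "arguments": {
  "motion": [0,0,0,0,1,0,0,-0.006,0,1,-0.008,0,0,0,1,-0.007,0,0,0,1,0,0,0.003,0,1,0,0,0.003,0,1,0,0,0,0,1]
}}

```text
time_s: 32.9
ee_pos: [0.4723, -0.1473, 0.028]
eef_rot: [0.164, 3.136, 0.0]
wrist_force: [-0.7, 3.2, 14.7]
opening: 0.0131
finger_force: 63.3
```

Call:
{"name": "arm_command", "arguments": {
  "motion": [0,0,0,0,0.6,0,0,0,0,0.4,0,0,0,0,0.4,0,0,-0.03,0,0.4,0,0,-0.06,0,0.4,0,0,-0.06,0,0.4,0,0,-0.05,0,0.4]
}}

```text
time_s: 33.6
ee_pos: [0.4716, -0.1474, 0.1898]
eef_rot: [0.164, 3.136, -0.0]
wrist_force: [1.7, -1.6, -0.5]
opening: 0.0507
finger_force: 0.0
```

```bash
python3 - <<'E'
from put import *
where2()
for c in ['wrist','scene']: panpose(c)
s=plan([.42,.20,.36],84,8)
E
```

```text
t 33.6 along 5.40069849779896 lat 0.13259111651243177 z 189.80936350417738 yaw y 84.0084185435835 F [ 1.6519 -1.5747 -0.5394] open 0.05074542191880184
wrist 969 wall-top rect mm ((1.1064300537109375, 0.5357131958007812), (70.29013061523438, 139.665283203125), 89.83428955078125)
 bar 1181 ((-12.382881164550781, 1.0795578956604004), (92.37902069091797, 12.5353422164917), 0.3728645145893097) z 0.08789136281166963
scene 367 wall-top rect mm ((1.0857391357421875, 1.0723533630371094), (140.4214324951172, 73.87150573730469), 0.15836867690086365)
 bar 220 ((-11.21038818359375, 0.8306155204772949), (16.827152252197266, 93.81871032714844), 89.71233367919922) z 0.08653814376870363
[0.0141, 0.0532, -0.0262, 0.0]
[0.0141, 0.0532, -0.0262, 0.0]
[0.0141, 0.0532, -0.0262, 0.0]
[0.0141, 0.0532, -0.0262, 0.0]
[0.0141, 0.0532, -0.0262, 0.0]
[0.0141, 0.0532, -0.0262, 0.0]
[0.0141, 0.0532, -0.0262, 0.0]
[0.0141, 0.0532, -0.0262, 0.0]
yaw 84.0 -> 84.0 step mm 48.8 deg -0.0
```

The pan is centred within about 1 mm and flat. A last check: count the balls in the jar, look for strays and check that the bystanders have not moved.

```bash
python3 - <<'E'
from put import *
m,im,d=snap('scene','end_scene')
a=cv2.imread('pics/scene.png')[:,:,::-1]
u0,v0=proj(m,[.472,.202,.0]).astype(int); u1,v1=proj(m,[.472,.202,.09]).astype(int)
print('jar px',u0,v0,u1,v1)
g=cv2.cvtColor(im,cv2.COLOR_RGB2GRAY)
print('\n'.join(' '.join(f'{x:3d}' for x in r[::1]) for r in g[266:294,394:428]))
for i in range(6):
    rs=robot.mark_of('scene',f'ball{i}_center')[:7]; print(i,[(round(r['p'],2),np.round(r['uv'],0).tolist()) for r in rs])
df=(np.abs(im.astype(int)-a).max(2)>60).astype(np.uint8)
n,lab,st,ce=cv2.connectedComponentsWithStats(df)
print([ (st[i,4],ce[i].round().tolist()) for i in range(1,n) if 12<st[i,4]<600 ])
mt,it,dt=snap('top','end_top'); b=cv2.imread('pics/top.png')[:,:,::-1]
n,lab,st,ce=cv2.connectedComponentsWithStats((np.abs(it.astype(int)-b).max(2)>60).astype(np.uint8))
print('top',[ (st[i,4],ce[i].round().tolist()) for i in range(1,n) if 12<st[i,4]<600 ])
for k,z in {'bottle':0,'carton':0,'beaker':0,'jar':.008,'funnel_mouth':.16}.items():
    for c,mm in (('scene',m),('top',mt)):
        for r in robot.mark_of(c,k)[:1]: print(k,c,round(r['p'],2),at_z(mm,r['uv'],z)[:2])
E
```

```text
jar px 407 284 413 257
 96  96  94  93 108 163 209 220 223 223 221 219 219 219 221 225 226 222 212 198 184 174 174 181 186 192 189 185 189 221 204 144 132 108
 96  97  96  97 111 167 212 220 220 219 220 219 218 217 216 216 214 211 209 206 202 196 192 191 188 190 187 180 204 234 213 145 147 133
 96  97  95  97 111 187 219 220 220 219 218 219 220 219 217 216 213 209 205 202 197 193 192 189 189 188 185 180 208 226 193 144 149 148
 96  97  96 106 124 196 221 221 221 221 220 218 218 205 186 177 182 194 200 200 194 190 188 189 189 186 183 178 215 219 170 147 148 149
 95  97  95 107 129 197 224 225 217 208 219 225 209 172 159 166 171 180 189 195 193 190 189 189 189 187 182 186 220 214 159 147 148 150
 97  96  94 109 146 205 204 164 144 145 163 201 183 154 159 168 174 180 190 196 193 189 188 188 188 186 182 196 225 204 147 147 149 150
 96  96  93 109 167 203 169 126 127 130 136 151 153 152 161 168 174 180 188 199 200 193 189 189 188 186 181 205 222 189 143 147 147 149
 95  94  97 117 188 186 137 124 129 133 138 143 148 154 163 172 177 183 189 196 197 197 197 191 186 183 178 214 226 185 145 1
[... 3744 characters left out ...]
201.0]), (np.int32(43), [207.0, 209.0]), (np.int32(21), [218.0, 213.0]), (np.int32(88), [605.0, 233.0]), (np.int32(85), [208.0, 237.0]), (np.int32(13), [411.0, 282.0]), (np.int32(120), [367.0, 293.0]), (np.int32(195), [377.0, 318.0]), (np.int32(159), [72.0, 368.0]), (np.int32(540), [625.0, 377.0]), (np.int32(90), [254.0, 397.0]), (np.int32(22), [295.0, 394.0])]
bottle scene 0.88 [ 0.7542 -0.21  ]
bottle top 0.66 [ 0.7608 -0.2062]
carton scene 0.88 [0.762 0.021]
carton top 0.88 [0.7638 0.0208]
beaker scene 0.93 [0.7432 0.2436]
beaker top 0.6 [0.7363 0.2489]
jar scene 0.63 [0.4737 0.2017]
jar top 0.58 [0.4687 0.1934]
funnel_mouth scene 0.85 [0.4763 0.205 ]
funnel_mouth top 0.59 [0.4758 0.2026]
```

One detection, at (420,235), lies in the funnel mouth, and I can make out only about three balls in the jar, so something may be stuck in the spout. I'll put the wrist camera over the funnel.

```bash
python3 - <<'E'
from put import *
o=robot.get_obs(); m=robot.camera_model('wrist'); cpos=-m['R'].T@m['t']; R=Ro.from_rotvec(o['eef_rot']).as_matrix()
off=R.T@(cpos-o['ee_pos']); ax=R.T@m['R'][2]; print('cam in tool',off,'axis in tool',ax)
# aim: optical axis hits (.473,.203,.113) with camera ~0.3 above
cam_z=.42; d=m['R'][2]; C=np.array([.4735,.2027,.113])-d*((.113-cam_z)/d[2]); print('cam target',C)
T=C-R@off; print('tcp target',T)
s=plan(T,84,9)
E
```

```text
cam in tool [ 0.0734  0.0012 -0.1734] axis in tool [-0.2908 -0.0011  0.9568]
cam target [0.3807 0.2128 0.42  ]
tcp target [0.4536 0.2039 0.2466]
[0.0076, 0.0483, -0.0082, 0.0]
[0.0076, 0.0483, -0.0082, 0.0]
[0.0076, 0.0483, -0.0082, 0.0]
[0.0076, 0.0483, -0.0082, 0.0]
[0.0076, 0.0483, -0.0082, 0.0]
[0.0076, 0.0483, -0.0082, 0.0]
[0.0076, 0.0483, -0.0082, 0.0]
[0.0076, 0.0483, -0.0082, 0.0]
[0.0076, 0.0483, -0.0082, 0.0]
yaw 84.0 -> 84.0 step mm 39.6 deg -0.0
```

```bash
python3 - <<'E'
from put import *
s=plan([.5465,.195,.29],84,8)
E
```

```text
[-0.006, 0.0544, -0.016, 0.0]
[-0.006, 0.0544, -0.016, 0.0]
[-0.006, 0.0544, -0.016, 0.0]
[-0.006, 0.0544, -0.016, 0.0]
[-0.006, 0.0544, -0.016, 0.0]
[-0.006, 0.0544, -0.016, 0.0]
[-0.006, 0.0544, -0.016, 0.0]
[-0.006, 0.0544, -0.016, 0.0]
yaw 84.0 -> 84.0 step mm 45.6 deg -0.0
```

Call:
{"name": "arm_command", "arguments": {
  "motion": [-0.006,0.0544,-0.016,0,0.4,-0.006,0.0544,-0.016,0,0.4,-0.006,0.0544,-0.016,0,0.4,-0.006,0.0544,-0.016,0,0.4,-0.006,0.0544,-0.016,0,0.4,-0.006,0.0544,-0.016,0,0.4,-0.006,0.0544,-0.016,0,0.4,-0.006,0.0544,-0.016,0,0.4]
}}

```text
time_s: 35.4
ee_pos: [0.5461, 0.1967, 0.2904]
eef_rot: [0.164, 3.137, 0.0]
wrist_force: [0.2, -0.8, 0.4]
opening: 0.0509
finger_force: 0.0
```

Call:
{"name": "arm_command", "arguments": {
  "motion": [0,0,0,0,0.4]
}}

```text
time_s: 35.5
ee_pos: [0.5469, 0.1995, 0.2902]
eef_rot: [0.158, 3.137, 0.002]
wrist_force: [0.9, -0.2, -0.6]
opening: 0.0514
finger_force: 0.0
```

```bash
python3 - <<'E'
from put import *
m,im,d=snap('wrist','funnel_w')
f=np.array([.4735,.2027])
for z in [.16,.113,.094,.02]: print(z,proj(m,[*f,z]))
rs=[r for i in range(6) for r in robot.mark_of('wrist',f'ball{i}_center')[:7]]
print('marks',[(round(r['p'],2),np.round(r['uv'],0).tolist()) for r in rs])
for r in robot.mark_of('wrist','funnel_mouth')[:2]: print(r['p'],r['uv'],at_z(m,r['uv'],.16))
g=cv2.cvtColor(im,cv2.COLOR_RGB2GRAY); u,v=proj(m,[*f,.094]).astype(int)
print(u,v); 
print('gray');print('\n'.join(' '.join(f'{x:3d}' for x in r) for r in g[v-32:v+33:2,u-32:u+33:2]))
dd=np.zeros_like(d)
W=[[at_d(m,(a,b),d[b,a])[2]*1000 if d[b,a]>0 else -1 for a in range(u-32,u+33,2)] for b in range(v-32,v+33,2)]
print('z mm');print('\n'.join(' '.join(f'{int(x):3d}' for x in r) for r in W))
E
```

```text
0.16 [314.669  111.7161]
0.113 [315.3338 111.6837]
0.094 [315.5546 111.673 ]
0.02 [316.2341 111.64  ]
marks [(0.5, [310.0, 123.0]), (0.64, [57.0, 130.0]), (0.53, [304.0, 112.0]), (0.67, [328.0, 106.0]), (0.33, [300.0, 222.0]), (0.55, [315.0, 110.0]), (0.55, [121.0, 287.0]), (0.43, [310.0, 102.0]), (0.41, [356.0, 264.0]), (0.38, [320.0, 116.0])]
0.9 [316.4, 113.7] [0.4756 0.2043 0.16  ]
315 111
gray
204 207 203 199 197 196 193 186 185 186 183 178 173 167 162 157 154 153 152 145 144 140 139 133 132 129 130 126 113 115 116 122 120
203 205 208 202 197 196 196 191 186 185 183 182 173 171 166 157 151 152 149 145 142 138 135 131 129 127 122 117 125 127 125 121 117
208 202 206 209 199 198 195 197 187 184 184 184 176 170 169 162 152 149 145 141 138 138 132 128 128 127 125 126 121 118 118 121 119
213 207 202 208 206 199 198 197 196 183 183 184 178 171 169 165 155 152 145 138 137 134 129 131 130 127 120 117 116 119 120 117 119
218 212 208 202 208 204 200 198 198 193 180 182 181 174 171 165 161 155 147 141 140 134 134 133 118 115 117 123 119 120 118 115 117
223 218 213 205 205 209 204 200 198 19
[... 7318 characters left out ...]
 126 126 128 128 130 132 132 134 136 139
141 139 137 136 135 134 131 131 130 128 127 126 126 124 125 124 124 123 125 123 124 125 126 127 127 128 130 132 132 136 135 138 139
143 140 137 138 135 134 133 132 132 130 128 128 127 126 126 126 124 126 126 125 127 127 127 128 130 130 130 132 135 135 135 139 140
144 142 139 139 138 136 134 133 132 130 129 129 129 128 128 126 128 127 128 127 129 129 129 129 132 132 134 136 135 137 139 141 142
143 144 140 139 140 137 136 135 135 133 133 131 133 131 131 131 129 129 129 130 130 131 131 131 134 133 134 136 136 138 139 142 142
145 143 141 141 140 137 138 137 135 135 136 134 133 133 133 134 133 132 131 131 131 133 134 135 134 135 138 138 140 141 141 143 145
```

Looking straight down through the spout, I count six balls lying in the jar, all below z = 0.037, and the funnel is empty. The gripper touches nothing, so I hand in.

```bash
python3 -c "
from workcell import robot
print(robot.finish_job())"
```

```text
the job is handed in; nothing more can be done
None
```

The job is handed in at about 36 s: the funnel is at its stop over the jar, all six balls are in the jar, the empty pan is flat and centred on the mat to about 1 mm, and no bystander was disturbed.

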